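Shelve ground stone specimens by height

TASK

Put the two ground stone blocks away in the stepped specimen rack, each in the tier that suits its height: the tall reddish block in the upper tier (high roof), the short dark grey one in the lower tier (low roof). Each must end upright on its tier's green pad, under the roof and back against the back stop; it can be set down on the open ledge in front of the pad and slid straight back. Do not topple either block, and do not disturb the blocks already shelved or the jar and black puck on the table.

Things in the scene. Friction and masses are not known exactly. Their poses are not given: they have to be found in the camera images.
- rack: Fixed two-step aluminium rack with blue side cheeks, 182 deep (x) x 210 wide (y) x 190 mm high. Origin under its centre, on the table; x points from its open front (robot side) to its back, y to its left, z up. Each tier: an open front ledge, then a roofed part ending at a back stop; two places side by side (y about +-52 mm), one taken by a block, the free one marked by the green pad.
- low_ledge (a point): Centre of the lower tier's open front ledge, on its floor (10 mm above the table); axes as the rack's. The ledge is 68 mm deep (x -34 to +34) and 210 wide, no side walls. From x=+34 mm on it is roofed: roof underside 62 mm above this floor, roof (= upper floor) 8 mm thick, cheeks 4 mm thick at y=+-105 mm. Back stop: rubber bar 22 mm high, its face at x=+74 mm.
- up_ledge (a point): Centre of the upper tier's open front ledge, on its floor (80 mm above the table), 68 mm behind low_ledge; axes as the rack's. The ledge is 68 mm deep (x -34 to +34) and 210 wide, no side walls. From x=+34 mm on it is roofed: clear roof 6 mm thick, underside 104 mm above this floor, cheeks at y=+-105 mm. Back stop: rubber bar 24 mm high, its face at x=+74 mm.
- pad_low: Green pad, 46 x 46 mm, 0.6 mm thin (no step to push over), marks the free place of the lower tier. Origin: its centre, on the tier's floor; axes as the rack's. A 44 mm block pushed squarely against the back stop has its centre at the pad's x; it then stands out 4 mm in front of the roof's edge.
- pad_tall: The same pad in the free place of the upper tier; origin and meaning likewise.
- tall_c (a point): Centre (half-way up, 46 mm above its foot) of the tall reddish speckled stone block, 44 x 44 x 92 mm high, about 0.45 kg; stands upright on the table, axes along its edges, z up. Pushed higher than about 20 mm above its foot it may tip.
- short_c (a point): Centre (26 mm above its foot) of the short dark grey speckled stone block, 44 x 44 x 52 mm high, about 0.27 kg; stands on the table, axes along its edges, z up.
- res_tall_c (a point): Centre of the brown block already shelved in the upper tier, 44 x 44 x 84 mm high; loose, leave alone.
- res_low_c (a point): Centre of the olive-grey block already shelved in the lower tier, 44 x 44 x 46 mm high; loose, leave alone.
- jar_c (a point): Centre of an amber jar with a black cap, 50 mm across, 95 mm high, loose on the table; leave alone.
- puck_c (a point): Centre of a black resin mount (puck), 48 mm across, 26 mm high, with a bright steel disc on top, loose on the table; leave alone.
Mind the look-alikes: they are no part of the job. Leave any red or yellow look-alike of the part that bears short_c alone. Leave any purple look-alike of the part that bears tall_c alone.

How it is judged:
At the end, for the whole second after the job is handed in: The tall block stands upright (within 0.1 rad) on the upper tier's floor and the short block on the lower tier's floor, each with its centre within 8 mm front to back of the pad's centre (that is, against the back stop) and within 20 mm sideways of it; both released (x of tall_c in the frame of pad_tall between -0.008 and 0.008 m and y of tall_c in the frame of pad_tall between -0.02 and 0.02 m and z of tall_c in the frame of pad_tall between 0.04 and 0.052 m and angle between each of tall_c, short_c's own z axis and vertical below 0.1 rad and x of short_c in the frame of pad_low between -0.008 and 0.008 m and y of short_c in the frame of pad_low between -0.02 and 0.02 m and z of short_c in the frame of pad_low between 0.02 and 0.032 m); the robot touches nothing.
It fails at once if the tall or the short block tips over (more than 0.6 rad) (angle between any of tall_c, short_c's own z axis and vertical above 0.6 rad).
It fails at once if a shelved block is displaced by more than 15 mm (distance of any of res_tall_c, res_low_c from where it was at the start of the episode above 0.015 m).
It fails at once if the jar or the puck is displaced by more than 25 mm (distance of any of jar_c, puck_c from where it was at the start of the episode above 0.025 m).
It also fails if it takes over 72 s, if anything falls off the work surface, if the arm or the gripper's body presses on something with over 40 N, if the wrist force passes 120 N, or if a joint passes its speed limit or range.

ROBOT

A 6-joint arm with a two-finger parallel gripper is mounted at the origin on the work surface. World frame = base frame: x ahead of the robot, y to its left, z up, the work surface at z = 0. Lengths are in m, angles in rad, forces in N, time in s.
With the tool pointing down it reaches from about 0.35 to 0.775 m from the base axis. Payload 7.3 kg.
Tool frame: the origin (TCP) lies at the very end of the fingers, on their centre line; the grasp point (between the pads) lies 19 mm behind it; y points along the fingers, x is the direction in which the jaws open and shut, and the axes are right-handed (so a half turn about y gives the same grasp; the last joint's range is limited). The gripper opens to 92 mm and grips with 3 to 60 N. Pads are 19 mm wide; open, the fingers measure 130 mm over their backs; the gripper's body (75 mm by 190 mm) begins 47 mm behind the grasp point.
Start: joints at [-1.256, 0.342, 1.524, -0, 1.275, -0.146], TCP at [0.233, -0.47, 0.227] pointing down, gripper open.
Joint ranges: [-2.53, 2.53], [-0.77, 2.02], [0.04, 2.7], [-1, 4.14], [0.28, 2.66], [-3.11, 3.11]. Speed limits (rad/s): [2.57, 2.57, 3.14, 3.14, 3.14, 3.14].

INTERFACE

Orientations are given as a rotation vector (axis times angle).
In Python, from bench import monitor, viewer, robot gives the robot as it stands. The module is installed in compiled form; this text tells all that it offers.
- The arm moves only by the shell command python3 -m handwheel 'ROWS'. ROWS is JSON, a list that holds one entry, the list of rows, each a list of 5 numbers: the finger opening in cm, from 0 to 9.18, then the shift along the tool's x, y, z in cm, then the turn about the tool's y in degrees. A call has 1 to 8 rows; each row shifts and turns the pose as measured when the row begins, along the tool's axes as they then stand; what a row does not reach is not made up. A row lasts 1/12 s, in which the tool goes at most 41.7 mm and 7.16 degrees, less where a joint would pass 70% of its speed; a pose out of reach is approached as far as the arm can. A call with a gripper value outside its range is refused whole. The fingers move at their own pace and stop on an object; the grip force is fixed at half the most. Time passes only in rows, so rows that do not move let the fingers close. It gives the time, the measured TCP pose, the force and the opening at its end, in the units of the state.
- monitor.read_state(): the state, without advancing time (a new reading comes with each control period).
- viewer.snapshot(name): name is "scene" or "top" or "wrist"; returns a dict with "img" (400x640x3 uint8, red, green, blue), "depth" (400x640 float32, m along the optical axis (not along the pixel's ray), 0 where there is no reading), "fx", "fy", "cx", "cy" (pixels), "extrinsics" (4x4, takes a point from world to camera coordinates). Camera axes: x right, y up, looking along -z (the intrinsics and any distortion apply to the point x, -y, -z); pixel columns grow to the right and rows downward; lengths in m; the calibration is good to about 2 mm. A picture is of the moment at which its call begins.
- robot.sign_off(): hands the job in, once; it reports no verdict.
The state is a dict: "clock": time; "q": joint angles; "qvel": joint speeds; "joint_torque": joint torques, N m; "ee_pos": TCP position; "orientation": TCP orientation; "force": force on the tool from outside, world axes, zero at the start; "ft_torque": the same for the moment, N m; "grip_width": finger opening in m.
Only numpy, scipy, OpenCV 4.12 (cv2) and the standard library are available. Lean on these libraries where they do the work, as an engineer would, in place of code of your own. Each camera call takes 0.05 s, during which the arm holds its last target.

## Working session

There is one attempt and no reset: what is moved stays moved. The work goes in short steps, Python scripts to look and compute and a shell command to move; the robot and the scene stay as the last step left them, time stands still between calls to the robot, and variables do not carry over. Pictures are saved under pics/ and viewed, and the job is handed in when it is done.

```bash
ls; mkdir -p pics; cat > h.py <<'E'
from bench import monitor, viewer, robot
import numpy as np, cv2
def snap(n,f):
    s=viewer.snapshot(n); np.savez('last_%s.npz'%n,**s)
    cv2.imwrite('pics/'+f,s['img'][:,:,::-1]); return s
def load(n): return dict(np.load('last_%s.npz'%n))
def pt(s,u,v,d=None):
    if d is None:
        p=s['depth'][int(v)-1:int(v)+2,int(u)-1:int(u)+2]; d=np.median(p[p>0])
    c=np.array([(u-s['cx'])/s['fx']*d,-(v-s['cy'])/s['fy']*d,-d,1])
    return (np.linalg.inv(s['extrinsics'])@c)[:3]
def ray(s,u,v,z):
    a=np.linalg.inv(s['extrinsics']); o=a[:3,3]; p=pt(s,u,v,1.0); 
    return o+(p-o)*(z-o[2])/(p[2]-o[2])
def proj(s,P):
    c=s['extrinsics']@np.append(P,1); return s['cx']+s['fx']*c[0]/-c[2], s['cy']+s['fy']*c[1]/c[2]
def crop(s,f,u0,v0,u1,v1,k):
    cv2.imwrite('pics/'+f,cv2.resize(s['img'][v0:v1,u0:u1,::-1],None,fx=k,fy=k,interpolation=cv2.INTER_CUBIC))
E
python3 - <<'E'
from h import *
np.set_printoptions(precision=4,suppress=True)
print(monitor.read_state())
for n in('scene','top','wrist'):
    s=snap(n,n+'0.png'); print(n,s['fx'],s['fy'],s['cx'],s['cy']);print(s['extrinsics'], [k for k in s])
E
```

```text
pics
{'clock': 0.0, 'q': array([-1.256 ,  0.3427,  1.525 , -0.    ,  1.2754, -0.146 ]), 'qvel': array([-0.0006,  0.0012,  0.001 , -0.003 ,  0.0014, -0.0005]), 'joint_torque': array([  0.0016, -43.1242, -24.4215,   0.0718,   0.0561,  -0.0001]), 'ee_pos': array([ 0.2333, -0.4698,  0.2261]), 'orientation': array([-1.3917,  0.8643, -0.8624]), 'force': array([-0.2128, -0.8718,  0.1864]), 'ft_torque': array([ 0.0125,  0.0425, -0.0021]), 'grip_width': 0.091430545565079}
scene 436.63378387758206 436.63378387758206 315.4800440323171 197.65318902746063
[[-0.3641  0.9313  0.011   0.1687]
 [-0.6017 -0.2442  0.7605  0.2592]
 [ 0.711   0.2703  0.6492 -1.778 ]
 [ 0.      0.      0.      1.    ]] ['img', 'depth', 'fx', 'fy', 'cx', 'cy', 'extrinsics']
top 389.5657924077655 389.5657924077655 323.20745576208856 202.3130761204762
[[-0.0967 -0.9953 -0.0051  0.0411]
 [ 0.9728 -0.0956  0.211  -0.5305]
 [-0.2104  0.0155  0.9775 -1.0277]
 [ 0.      0.      0.      1.    ]] ['img', 'depth', 'fx', 'fy', 'cx', 'cy', 'extrinsics']
wrist 355.9759873521865 355.9759873521865 316.7896007601707 195.49969383427668
[[ 0.4442 -0.8959 -0.0005 -0.5253]
 [ 0.8541  0.4236 -0.3018  0.0375]
 [ 0.2706  0.1336  0.9534 -0.3914]
 [ 0.      0.      0.      1.    ]] ['img', 'depth', 'fx', 'fy', 'cx', 'cy', 'extrinsics']
```

View pics/top0.png

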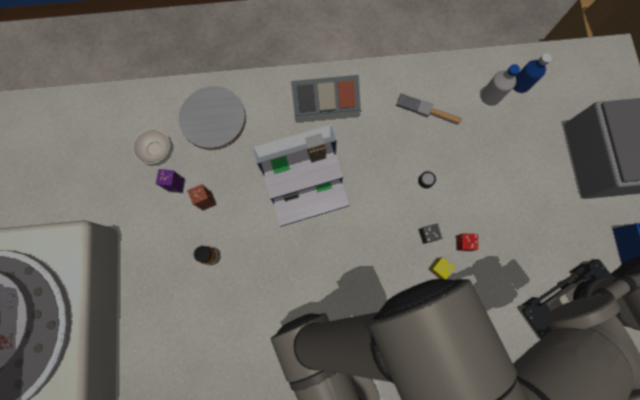

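View pics/scene0.png

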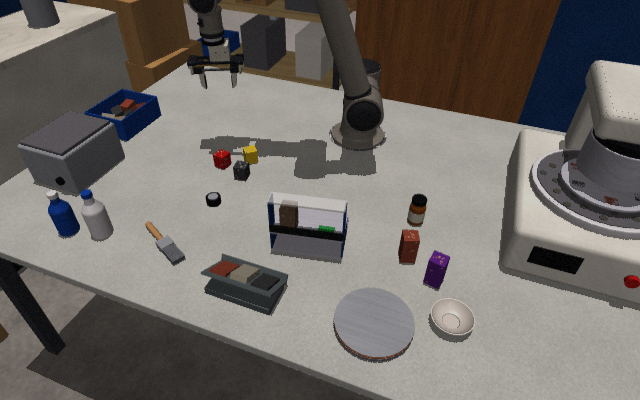

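The top view shows the tall reddish block at (200,196) next to the purple one at (170,180), and the jar at (207,255). The short grey block is at (430,233), between red (469,241) and yellow (443,268), with the puck at (428,179). The rack is around (303,175). I'll enlarge these areas.

```bash
python3 - <<'E'
from h import *
s=load('top')
crop(s,'rackc.png',245,115,365,235,5)
crop(s,'tallc.png',140,150,240,280,5)
crop(s,'shortc.png',400,160,500,290,5)
E
```

```text
(no output)
```

View pics/rackc.png

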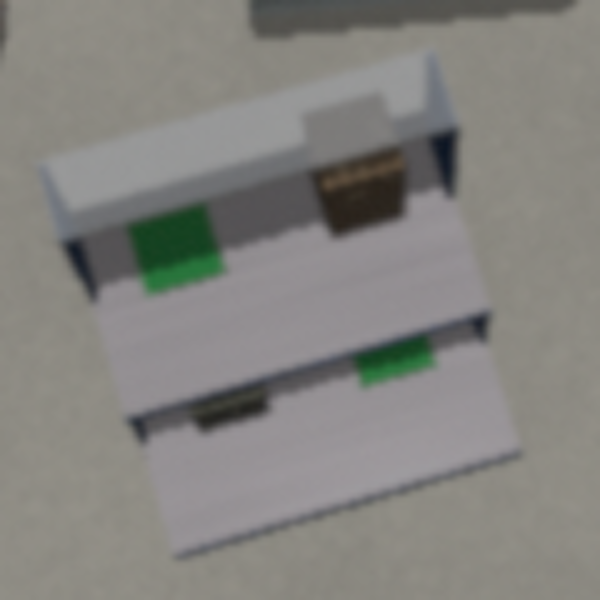

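View pics/tallc.png

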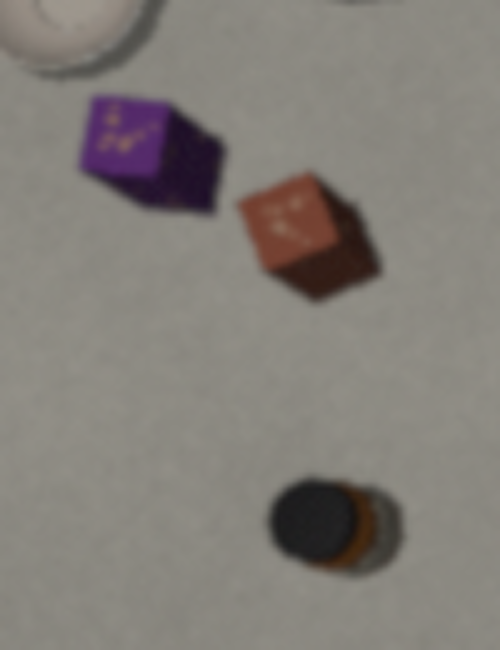

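View pics/shortc.png

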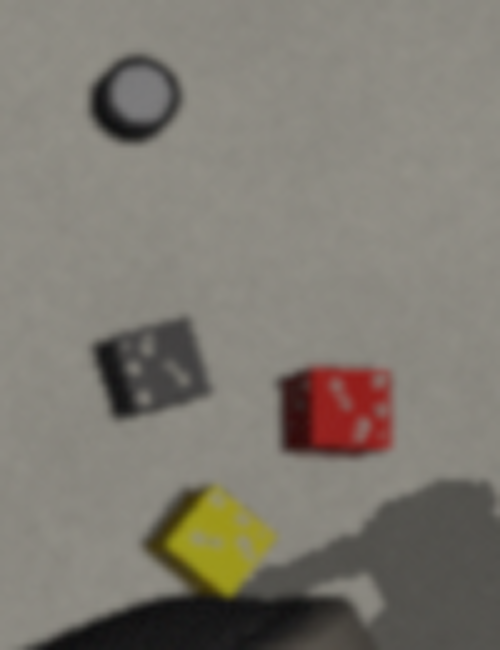

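```bash
python3 - <<'E'
from h import *
np.set_printoptions(precision=4,suppress=True)
s=load('top')
def R(pts,u0,v0,z): return np.array([ray(s,u0+(x+.5)/5-.5,v0+(y+.5)/5-.5,z) for x,y in pts])
def show(n,P):
    print(n);print(P[:,:2], 'c',P.mean(0)[:2]);
    for i in range(len(P)):
        d=P[(i+1)%len(P)]-P[i]; print('  len %.4f ang %.2f'%(np.hypot(*d[:2]),np.degrees(np.arctan2(d[1],d[0]))))
show('lowfront',R([(178,557),(520,455)],245,115,.01))
show('upfront',R([(130,418),(489,315)],245,115,.08))
show('roof',R([(65,238),(455,128),(432,52),(42,165)],245,115,.19))
show('padtall(edge)',R([(146,293),(225,272)],245,115,.08))
show('padlow(edge)',R([(361,385),(435,367)],245,115,.01))
show('tall',R([(238,205),(312,172),(340,240),(265,272)],140,150,.092))
show('purple',R([(92,95),(170,102),(158,175),(80,168)],140,150,.092))
show('short',R([(118,340),(190,320),(211,388),(142,410)],400,160,.052))
show('red',R([(312,367),(391,368),(391,452),(310,452)],400,160,.052))
show('yellow',R([(215,485),(275,540),(230,597),(165,540)],400,160,.052))
show('jar',R([(315,520)],140,150,.095))
show('puck',R([(138,95)],400,160,.026))
for n,u,v in(('tall',198,194),('short',433,232),('roof',320,133),('lowledge',310,210),('table',380,230),('upledge',310,180)): print(n,pt(s,u,v))
m=monitor.read_state()
from scipy.spatial.transform import Rotation as Q
print(Q.from_rotvec(m['orientation']).as_matrix())
E
```

```text
lowfront
[[ 0.4848  0.1181]
 [ 0.5251 -0.0838]] c [0.505  0.0172]
  len 0.2059 ang -78.73
  len 0.2059 ang 101.27
upfront
[[ 0.5524  0.1315]
 [ 0.5912 -0.0698]] c [0.5718 0.0309]
  len 0.2050 ang -79.10
  len 0.2050 ang 100.90
roof
[[ 0.621   0.1442]
 [ 0.6596 -0.0552]
 [ 0.7014 -0.0478]
 [ 0.6604  0.1533]] c [0.6606 0.0486]
  len 0.2030 ang -79.04
  len 0.0425 ang 10.03
  len 0.2052 ang 101.52
  len 0.0405 ang -166.94
padtall(edge)
[[0.6224 0.1178]
 [0.6302 0.0733]] c [0.6263 0.0956]
  len 0.0452 ang -80.08
  len 0.0452 ang 99.92
padlow(edge)
[[ 0.5757  0.0041]
 [ 0.5823 -0.0401]] c [ 0.579 -0.018]
  len 0.0446 ang -81.55
  len 0.0446 ang 98.45
tall
[[0.5928 0.354 ]
 [0.6074 0.3134]
 [0.5679 0.2995]
 [0.5541 0.3404]] c [0.5805 0.3268]
  len 0.0432 ang -70.23
  len 0.0419 ang -160.63
  len 0.0431 ang 108.59
  len 0.0410 ang 19.42
purple
[[0.6631 0.4326]
 [0.6549 0.3899]
 [0.6139 0.3971]
 [0.6221 0.4394]] c [0.6385 0.4147]
  len 0.0435 ang -100.93
  len 0.0415 ang 170.05
  len 0.0431 ang 79.13
  len 0.0416 ang -9.46
short
[[ 0.4351 -0.2779]
 [ 0.4423 -0.3191]
 [ 0.4039 -0.3246]
 [ 0.3
[... 222 characters left out ...]
-0.3987]
  len 0.0432 ang -96.32
  len 0.0461 ang 169.67
  len 0.0440 ang 84.42
  len 0.0467 ang -11.17
yellow
[[ 0.3515 -0.3183]
 [ 0.3193 -0.3456]
 [ 0.2918 -0.3166]
 [ 0.325  -0.2867]] c [ 0.3219 -0.3168]
  len 0.0423 ang -139.65
  len 0.0399 ang 133.44
  len 0.0447 ang 42.02
  len 0.0412 ang -49.94
jar
[[0.4181 0.3168]] c [0.4181 0.3168]
  len 0.0000 ang 0.00
puck
[[ 0.5791 -0.318 ]] c [ 0.5791 -0.318 ]
  len 0.0000 ang 0.00
tall [0.5806 0.3253 0.0913]
short [ 0.4203 -0.3026  0.0528]
roof [ 0.6829 -0.0179  0.1894]
lowledge [0.5229 0.0288 0.0107]
table [ 0.4466 -0.1666  0.0012]
upledge [0.5932 0.0198 0.0796]
[[ 0.4447 -0.0004  0.8957]
 [-0.8957  0.0011  0.4447]
 [-0.0011 -1.      0.0002]]
```

```bash
cat >> h.py <<'E'
import sys
from scipy.spatial.transform import Rotation as Q
RY=np.radians(11.0); RX=np.array([np.cos(RY),np.sin(RY)]); RYv=np.array([-RX[1],RX[0]])
LOW=np.array([.5394,.0245]); UP=LOW+.068*RX
def go(x,y,z,yaw=None):
    m=monitor.read_state(); R=Q.from_rotvec(m['orientation']).as_matrix(); p=m['ee_pos']
    d=R.T@(np.array([x,y,z])-p)*100
    a=np.degrees(np.arctan2(R[1,2],R[0,2]))
    print('t %.2f pos %s yaw %.2f grip %.4f F %s'%(m['clock'],np.round(p,4),a,m['grip_width'],np.round(m['force'],1)))
    print('shift cm tool xyz',np.round(d,2),'turn',None if yaw is None else round(a-yaw,2))
def rk(base,x,y,z,yaw=11.0):
    p=base+x*RX+y*RYv; print('target',np.round(p,4)); go(p[0],p[1],z,yaw)
E
python3 -c "
from h import *
go(.4195,-.302,.15,10)"
```

```text
t 0.15 pos [ 0.2334 -0.4699  0.2262] yaw 26.40 grip 0.0920 F [ 0.2  0.1 -0.2]
shift cm tool xyz [-6.76  7.63 24.14] turn 16.4
```

```bash
python3 -m handwheel '[[[9,0,0,3,5.5],[9,0,0,3,5.5],[9,0,0,3,5.4],[9,0,0,0,0]]]'; python3 -c "
from h import *
go(.4195,-.302,.12,10)"
```

```text
clock: 0.48
ee_pos: [0.3182, -0.4375, 0.2249]
orientation: [-1.277, 1.096, -1.091]
force: [-0.8, 0.6, 0.5]
grip_width: 0.0901
t 0.48 pos [ 0.3182 -0.4375  0.2249] yaw 8.93 grip 0.0901 F [-0.8  0.6  0.5]
shift cm tool xyz [-11.77  10.51  12.12] turn -1.07
```

```bash
python3 -m handwheel '[[[7.4,-2.4,0.5,2.5,-0.5],[7.4,-2.4,0.5,2.5,-0.5],[7.4,-2.4,1,2.4,0],[7.4,-2.4,2,2.4,0],[7.4,-2.2,2.5,2.3,0],[7.4,0,3,0,0],[7.4,0,1,0,0],[7.4,0,0,0,0]]]'; python3 -c "
from h import *
go(.4195,-.302,.012,10); s=snap('wrist','w1.png')"
```

```text
clock: 1.15
ee_pos: [0.4208, -0.2954, 0.1153]
orientation: [-1.291, 1.074, -1.072]
force: [-1.0, 0.3, 0.7]
grip_width: 0.074
t 1.15 pos [ 0.4208 -0.2954  0.1153] yaw 10.51 grip 0.0740 F [-1.   0.3  0.7]
shift cm tool xyz [ 0.63 10.33 -0.23] turn 0.51
```

View pics/w1.png

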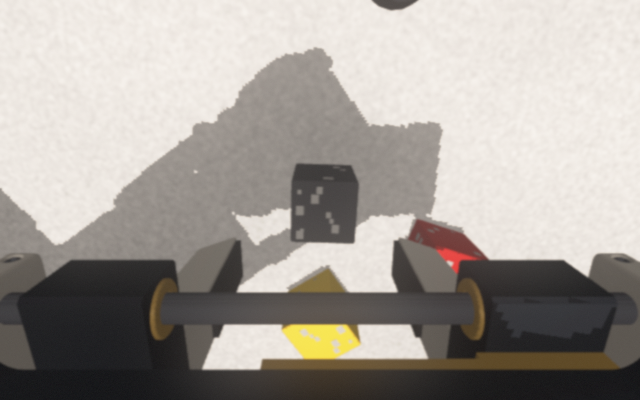

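The wrist view shows the grey block's top with corners near (292,182), (357,185), (354,242) and (291,240). The finger tips are at columns 238 and 395, and the block lies slightly to the right of their middle. Cross-checking with depth.

```bash
python3 -c "
from h import *
s=load('wrist')
P=np.array([ray(s,u,v,.052) for u,v in((292,182),(357,185),(354,242),(291,240))]);print(P,P.mean(0)); print(pt(s,325,215))
print(np.linalg.inv(s['extrinsics'])[:3,3])"
```

```text
[[ 0.43894233 -0.27660742  0.052     ]
 [ 0.44459114 -0.31821859  0.052     ]
 [ 0.40482369 -0.32490338  0.052     ]
 [ 0.39850296 -0.28251827  0.052     ]] [ 0.42171503 -0.30056191  0.052     ]
[ 0.42065153 -0.30176182  0.05239373]
[ 0.50212134 -0.281099    0.27315527]
```

```bash
python3 -m handwheel '[[[7.4,0.3,1,0,0.4],[7.4,0.3,3,0,0],[7.4,0,3,0,0],[7.4,0,2.4,0,0],[7.4,0,0.9,0,0],[7.4,0,0,0,0]]]'; python3 -c "
from h import *
go(.4205,-.3012,.012,10)"
```

```text
clock: 1.7
ee_pos: [0.4241, -0.3105, 0.0139]
orientation: [-1.289, 1.071, -1.094]
force: [-0.5, -0.5, 0.6]
grip_width: 0.0741
t 1.70 pos [ 0.4241 -0.3105  0.0139] yaw 9.83 grip 0.0741 F [-0.5 -0.5  0.6]
shift cm tool xyz [-0.98  0.17 -0.2 ] turn -0.17
```

```bash
python3 -m handwheel '[[[7.4,-0.5,0,-0.1,0],[7.4,-0.3,0,0,0],[7.4,0,0,0,0],[7.4,0,0,0,0]]]'; python3 -c "
from h import *
go(.4205,-.3012,.012,10);print(Q.from_rotvec(monitor.read_state()['orientation']).as_matrix()[:,1])"
```

```text
clock: 2.03
ee_pos: [0.4228, -0.3048, 0.0175]
orientation: [-1.288, 1.067, -1.1]
force: [-0.3, -0.1, -0.2]
grip_width: 0.0737
t 2.03 pos [ 0.4228 -0.3048  0.0175] yaw 9.73 grip 0.0737 F [-0.3 -0.1 -0.2]
shift cm tool xyz [-0.4   0.54 -0.17] turn -0.27
[ 0.01260273 -0.01535901 -0.99980262]
```

```bash
python3 -m handwheel '[[[7.4,-0.25,0.3,-0.1,0],[7.4,-0.1,0.2,0,0],[7.4,0,0,0,0]]]'; python3 -c "
from h import *
go(.4205,-.3012,.012,10);print(Q.from_rotvec(monitor.read_state()['orientation']).as_matrix()[:,1])"
```

```text
clock: 2.28
ee_pos: [0.4224, -0.3022, 0.0146]
orientation: [-1.289, 1.063, -1.104]
force: [-0.4, 0.1, -0.3]
grip_width: 0.0739
t 2.28 pos [ 0.4224 -0.3022  0.0146] yaw 9.76 grip 0.0739 F [-0.4  0.1 -0.3]
shift cm tool xyz [-0.14  0.26 -0.18] turn -0.24
[ 0.01641723 -0.01900519 -0.99968459]
```

```bash
cat >> h.py <<'E'
def st():
    m=monitor.read_state(); R=Q.from_rotvec(m['orientation']).as_matrix()
    print('tilt tool z-comp(x,z of up in tool, deg)',np.round(np.degrees([R[2,0],R[2,2]]),2),'q',np.round(m['q'],4))
E
python3 -c "
from h import *
st()"; python3 -m handwheel '[[[7.4,0,0,0,0],[7.4,0,0,0,0],[7.4,0,0,0,0]]]'; python3 -c "
from h import *
go(.4205,-.3012,.012,10);st()"
```

```text
tilt tool z-comp(x,z of up in tool, deg) [1.23 0.74] q [-0.7672  0.5919  1.8038 -0.0035  0.7209  0.636 ]
clock: 2.53
ee_pos: [0.4227, -0.3021, 0.0149]
orientation: [-1.289, 1.062, -1.104]
force: [-0.4, 0.1, -0.3]
grip_width: 0.074
t 2.53 pos [ 0.4227 -0.3021  0.0149] yaw 9.79 grip 0.0740 F [-0.4  0.1 -0.3]
shift cm tool xyz [-0.13  0.29 -0.2 ] turn -0.21
tilt tool z-comp(x,z of up in tool, deg) [1.26 0.76] q [-0.7667  0.5914  1.8037 -0.0035  0.7209  0.636 ]
```

```bash
python3 -m handwheel '[[[7.4,-0.1,0.25,-0.15,0],[7.4,0,0,0,0],[4.0,0,0,0,0],[4.0,0,0,0,0],[4.0,0,0,0,0],[4.0,0,0,0,0],[4.0,0,0,0,0]]]'; python3 -c "
from h import *
go(.4205,-.3012,.012,10);st()"
```

```text
clock: 3.12
ee_pos: [0.4207, -0.3013, 0.0118]
orientation: [-1.289, 1.063, -1.104]
force: [-1.1, 1.6, 0.9]
grip_width: 0.0451
t 3.12 pos [ 0.4207 -0.3013  0.0118] yaw 9.77 grip 0.0451 F [-1.1  1.6  0.9]
shift cm tool xyz [-0.01 -0.02 -0.02] turn -0.23
tilt tool z-comp(x,z of up in tool, deg) [1.22 0.73] q [-0.7683  0.5946  1.8106 -0.0034  0.7117  0.6346]
```

Opening 45 mm, which matches the 44 mm block, so I'll lift it.

```bash
python3 -m handwheel '[[[4,0,0,0,0],[4,0,-1,0,0],[4,0,-2,0,0],[4,0,-2,0,0],[4,0,-1.5,0,0],[4,0,-0.5,0,0],[4,0,0,0,0]]]'; python3 -c "
from h import *
st();rk(LOW,-.002,-.052,.1,11)"
```

```text
clock: 3.7
ee_pos: [0.4178, -0.2983, 0.0847]
orientation: [-1.289, 1.068, -1.098]
force: [-0.3, -0.3, -2.3]
grip_width: 0.0444
tilt tool z-comp(x,z of up in tool, deg) [0.93 0.51] q [-0.768   0.4749  1.7591 -0.0031  0.8893  0.6341]
target [ 0.5474 -0.0269]
t 3.70 pos [ 0.4178 -0.2983  0.0847] yaw 9.78 grip 0.0444 F [-0.3 -0.3 -2.3]
shift cm tool xyz [-24.52  -1.77  17.39] turn -1.22
```

```bash
python3 -m handwheel '[[[4,-1.5,-1,0.5,0],[4,-3,-0.5,1,0],[4,-3,0,1,0],[4,-3,0,2,-0.6],[4,-3,0,2,-0.6],[4,-3,0,2,0],[4,-1.5,0,1,0],[4,0,0,0,0]]]'; python3 -c "
from h import *
st();rk(LOW,-.002,-.052,.1,11)"
```

```text
clock: 4.37
ee_pos: [0.4789, -0.0974, 0.0935]
orientation: [-1.297, 1.061, -1.084]
force: [-0.5, 0.5, -3.0]
grip_width: 0.0438
tilt tool z-comp(x,z of up in tool, deg) [0.82 0.25] q [-0.3511  0.4289  1.8102 -0.013   0.8915  1.0422]
target [ 0.5474 -0.0269]
t 4.37 pos [ 0.4789 -0.0974  0.0935] yaw 10.64 grip 0.0438 F [-0.5  0.5 -3. ]
shift cm tool xyz [-5.66 -0.69  8.04] turn -0.36
```

```bash
python3 -m handwheel '[[[4,-1.5,0,1.5,0],[4,-2,0,2,-0.2],[4,-1.5,0,2,0],[4,-0.4,0,1.3,0],[4,0,0,0.6,0],[4,0,0,0,0]]]'; python3 -c "
from h import *
st();rk(LOW,-.002,-.052,.025,11)"
```

```text
clock: 4.87
ee_pos: [0.5403, -0.0281, 0.0878]
orientation: [-1.305, 1.064, -1.074]
force: [-0.5, 0.4, -3.8]
grip_width: 0.0435
tilt tool z-comp(x,z of up in tool, deg) [ 0.67 -0.27] q [-0.1861  0.5212  1.6611 -0.0155  0.9593  1.2021]
target [ 0.5474 -0.0269]
t 4.87 pos [ 0.5403 -0.0281  0.0878] yaw 10.97 grip 0.0435 F [-0.5  0.4 -3.8]
shift cm tool xyz [-0.05  6.28  0.74] turn -0.03
```

```bash
python3 -c "
from h import *
s=snap('wrist','w2.png')
s=snap('top','t2.png'); crop(s,'t2c.png',245,115,365,235,5)"
```

```text
(no output)
```

View pics/w2.png

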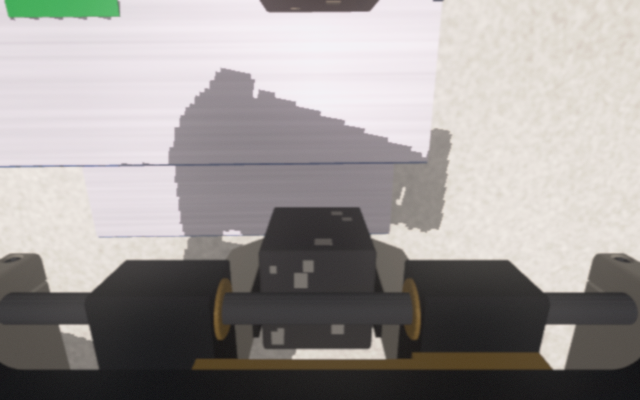

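View pics/t2c.png

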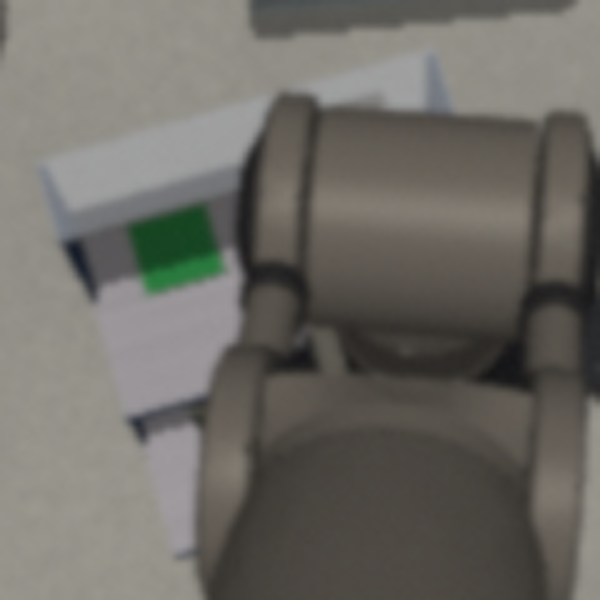

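```bash
python3 -c "
from h import *
s=load('wrist')
a=ray(s,5,166,.08);b=ray(s,428,161,.08);print(a,b,np.degrees(np.arctan2(*(a-b)[[1,0]])),'upfront centre est',b[:2]+.105*RYv, 'mine',UP-.034*RX)
c=ray(s,98,238,.01);d=ray(s,388,235,.01); print(c,d)
for p in (c,d,a,b): print((p[:2]-LOW)@RX,(p[:2]-LOW)@RYv)
P=np.array([ray(s,u,v,.05) for u,v in((62,17),(8,17),(119,16))]);
for p in [ray(s,8,17,.08),ray(s,119,15,.08)]: print('pad',(p[:2]-UP)@RX,(p[:2]-UP)@RYv)
"
```

```text
[0.55675538 0.12363115 0.08      ] [ 0.59645877 -0.0719703   0.08      ] 101.47407062483008 upfront centre est [0.57642383 0.03110055] mine [0.57277532 0.03098751]
[0.48720194 0.11960464 0.01      ] [ 0.52788854 -0.08467629  0.01      ]
-0.03309221573145671 0.10331715472325022
-0.032131781057933066 -0.10497392037328646
0.03595163184062609 0.09399826356956534
0.037603041701237246 -0.10558519735981237
pad 0.031374530137852644 0.07585912493784538
pad 0.032173605710160834 0.02978874053282894
```

```bash
sed -i 's/radians(11.0)/radians(11.3)/; s/^LOW=.*UP=/LOW=np.array([.5394,.0245])+.0022*RX; UP=/; s/yaw=11.0/yaw=11.3/' h.py; sed -i 's/LOW=np.array(\[.5394,.0245\])+.0022\*RX; UP/LOW=np.array([.5394,.0245])+.0022*RX; UP/' h.py; grep LOW h.py
python3 -m handwheel '[[[4,0,0.5,0.3,-0.2],[4,0,1.2,0.4,0],[4,0,1.2,0.2,0],[4,0,1.2,0,0],[4,0,0.6,0,0],[4,0,0.2,0,0],[4,0,0,0,0]]]'; python3 -c "
from h import *
st();rk(LOW,-.002,-.052,.0225)"
```

```text
LOW=np.array([.5394,.0245])+.0022*RX; UP=LOW+.068*RX
clock: 5.55
ee_pos: [0.545, -0.032, 0.033]
orientation: [-1.307, 1.07, -1.074]
force: [0.1, 0.3, -2.7]
grip_width: 0.044
tilt tool z-comp(x,z of up in tool, deg) [ 0.62 -0.55] q [-0.1911  0.6095  1.6876 -0.0182  0.8494  1.2039]
target [ 0.5498 -0.0265]
t 5.55 pos [ 0.545 -0.032  0.033] yaw 10.76 grip 0.0440 F [ 0.1  0.3 -2.7]
shift cm tool xyz [-0.47  1.04  0.59] turn -0.54
```

```bash
python3 -m handwheel '[[[4,-0.3,0.3,0.3,-0.3],[4,-0.15,0.4,0.2,-0.2],[4,0,0.2,0,0],[4,0,0,0,0]]]'; python3 -c "
from h import *
st();rk(LOW,-.002,-.052,.0225)"
```

```text
clock: 5.88
ee_pos: [0.55, -0.0267, 0.0239]
orientation: [-1.31, 1.062, -1.068]
force: [-0.5, -0.1, -2.7]
grip_width: 0.0438
tilt tool z-comp(x,z of up in tool, deg) [ 0.65 -0.46] q [-0.1798  0.6292  1.6813 -0.0183  0.8345  1.2064]
target [ 0.5498 -0.0265]
t 5.88 pos [ 0.55   -0.0267  0.0239] yaw 11.28 grip 0.0438 F [-0.5 -0.1 -2.7]
shift cm tool xyz [-0.03  0.14 -0.01] turn -0.02
```

```bash
python3 -m handwheel '[[[4,0,0.12,0,0],[4,0,0.08,0,0]]]'; python3 -m handwheel '[[[6.5,0,0,0,0],[6.5,0,0,0,0],[6.5,0,0,0,0],[6.5,0,0,0,0]]]'; python3 -c "
from h import *
st();rk(LOW,-.002,-.052,.0225)"
```

```text
clock: 6.05
ee_pos: [0.5503, -0.0266, 0.0225]
orientation: [-1.31, 1.061, -1.068]
force: [-4.1, -0.3, 4.7]
grip_width: 0.0434
clock: 6.38
ee_pos: [0.5519, -0.0269, 0.0242]
orientation: [-1.308, 1.057, -1.071]
force: [0.9, -0.3, 0.9]
grip_width: 0.0634
tilt tool z-comp(x,z of up in tool, deg) [ 0.77 -0.19] q [-0.1794  0.629   1.6804 -0.0186  0.8303  1.2064]
target [ 0.5498 -0.0265]
t 6.38 pos [ 0.5519 -0.0269  0.0242] yaw 11.32 grip 0.0634 F [ 0.9 -0.3  0.9]
shift cm tool xyz [-0.08  0.17 -0.19] turn 0.02
```

```bash
python3 -m handwheel '[[[6.8,0,0,-0.5,0],[6.8,0,0,-1.3,0],[6.8,0,0,-1.5,0],[6.8,0,0,-1.2,0],[6.8,0,0,-0.5,0],[6.8,0,0,0,0],[0,0,0,0,0],[0,0,0,0,0]]]'; python3 -c "
from h import *
st();rk(LOW,-.04,-.052,.0225);snap('wrist','w3.png')"
```

```text
clock: 7.05
ee_pos: [0.5014, -0.0374, 0.0254]
orientation: [-1.305, 1.054, -1.074]
force: [-1.1, -0.2, -0.7]
grip_width: 0.059
tilt tool z-comp(x,z of up in tool, deg) [0.85 0.03] q [-0.2184  0.5606  1.8255 -0.0196  0.7491  1.1693]
target [ 0.5125 -0.0339]
t 7.05 pos [ 0.5014 -0.0374  0.0254] yaw 11.31 grip 0.0590 F [-1.1 -0.2 -0.7]
shift cm tool xyz [-0.13  0.29  1.16] turn 0.01
```

View pics/w3.png

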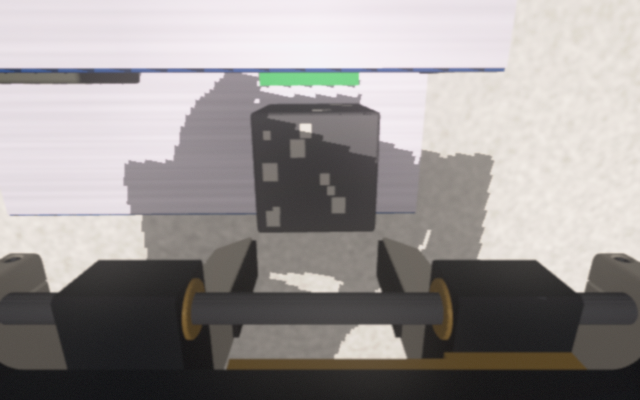

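The block stands upright on the lower ledge. Its top face runs about (252–379, 112–231), directly in front of the green pad edge at (259–359, 85).

```bash
python3 -c "
from h import *
s=load('wrist')
P=np.array([ray(s,u,v,.062) for u,v in((252,113),(379,115),(376,231),(258,231))])
for p in list(P)+[P.mean(0)]: print('block',(p[:2]-LOW)@RX,(p[:2]-LOW)@RYv)
for u in (259,359):
  p=ray(s,u,85,.01);print('padedge',(p[:2]-LOW)@RX,(p[:2]-LOW)@RYv)
p=ray(s,260,71,.08);print('upfront',(p[:2]-LOW)@RX)
p=ray(s,503,71,.08);print('right end',(p[:2]-LOW)@RX,(p[:2]-LOW)@RYv)
m=monitor.read_state()['ee_pos'];print('tcp',(m[:2]-LOW)@RX,(m[:2]-LOW)@RYv)
"; python3 -m handwheel '[[[0,-0.1,0.2,0,0],[0,0,0.1,0,0],[0,0,0,0,0],[0,0,0,0,0],[0,0,0,0,0]]]'; python3 -c "
from h import *
st();rk(LOW,-.04,-.052,.0225)"
```

```text
block 0.021134546403737 -0.031914582455180765
block 0.02041348470340558 -0.07429824368876403
block -0.021661308042914742 -0.07539034325691822
block -0.021354779224908783 -0.03178096229951017
block -0.00036701404017017977 -0.053346032925093295
padedge 0.029765124207324547 -0.027438423718789053
padedge 0.02974522014660993 -0.07395749360144137
upfront 0.03377759776235375
right end 0.03378592525347529 -0.10470331406019831
tcp -0.05133780453980723 -0.05327817410794381
clock: 7.52
ee_pos: [0.5032, -0.0361, 0.0218]
orientation: [-1.305, 1.052, -1.074]
force: [0.3, -0.2, 0.4]
grip_width: 0.0219
tilt tool z-comp(x,z of up in tool, deg) [0.88 0.12] q [-0.2151  0.5681  1.8247 -0.0196  0.7408  1.1718]
target [ 0.5125 -0.0339]
t 7.52 pos [ 0.5032 -0.0361  0.0218] yaw 11.36 grip 0.0219 F [ 0.3 -0.2  0.4]
shift cm tool xyz [-0.03 -0.07  0.96] turn 0.06
```

```bash
python3 -m handwheel '[[[0,0,0,0.5,0],[0,0,0,0.6,0],[0,0,0,0.6,0],[0,0,0,0.6,0],[0,0,0,0.6,0],[0,0,0,0.6,0]]]'; python3 -c "
from h import *
st();rk(LOW,.0205,-.052,.0225)"
```

```text
clock: 8.02
ee_pos: [0.5387, -0.0285, 0.0216]
orientation: [-1.307, 1.056, -1.072]
force: [-3.9, -0.3, 2.2]
grip_width: 0.0007
tilt tool z-comp(x,z of up in tool, deg) [ 0.81 -0.13] q [-0.1867  0.6152  1.7214 -0.0195  0.8018  1.1994]
target [ 0.5718 -0.022 ]
t 8.02 pos [ 0.5387 -0.0285  0.0216] yaw 11.36 grip 0.0007 F [-3.9 -0.3  2.2]
shift cm tool xyz [ 0.02 -0.09  3.38] turn 0.06
```

```bash
python3 -m handwheel '[[[0,0,0,0.6,0],[0,0,0,0.6,0],[0,0,-0.05,0.6,0],[0,0,0,0.5,0],[0,0,0,0.4,0]]]'; python3 -c "
from h import *
st();rk(LOW,.0205,-.052,.0225)"
```

```text
clock: 8.43
ee_pos: [0.5682, -0.0224, 0.0219]
orientation: [-1.308, 1.056, -1.071]
force: [-3.6, -1.4, 2.1]
grip_width: 0.0003
tilt tool z-comp(x,z of up in tool, deg) [ 0.8  -0.18] q [-0.1661  0.6542  1.6344 -0.0188  0.851   1.2185]
target [ 0.5718 -0.022 ]
t 8.43 pos [ 0.5682 -0.0224  0.0219] yaw 11.38 grip 0.0003 F [-3.6 -1.4  2.1]
shift cm tool xyz [ 0.04 -0.07  0.37] turn 0.08
```

```bash
python3 -m handwheel '[[[0,0,0,0.3,0],[0,0,0,0.2,0]]]'; python3 -m handwheel '[[[0,0,0,0.2,0],[0,0,0,0.1,0]]]';python3 -c "
from h import *
st();rk(LOW,.0205,-.052,.0225)"
```

```text
clock: 8.6
ee_pos: [0.5706, -0.0218, 0.0217]
orientation: [-1.314, 1.061, -1.066]
force: [-17.5, -6.6, 12.5]
grip_width: 0.0001
clock: 8.77
ee_pos: [0.5702, -0.0219, 0.0218]
orientation: [-1.321, 1.067, -1.062]
force: [-3.2, -0.7, 2.7]
grip_width: 0.0003
tilt tool z-comp(x,z of up in tool, deg) [ 0.71 -1.11] q [-0.1623  0.6641  1.613  -0.024   0.8785  1.2241]
target [ 0.5718 -0.022 ]
t 8.77 pos [ 0.5702 -0.0219  0.0218] yaw 11.44 grip 0.0003 F [-3.2 -0.7  2.7]
shift cm tool xyz [ 0.05 -0.07  0.16] turn 0.14
```

The force spike of 17 N at the expected depth means the block is against the back stop. I'll back off, rise and check.

```bash
python3 -m handwheel '[[[0,0,0,-0.5,0],[0,0,0,-1.5,0],[0,0,0,-2,0],[0,0,0,-2,0],[0,0,-0.5,-1,0],[0,0,-1,0,0],[0,0,-0.5,0,0],[0,0,0,0,0]]]'; python3 -c "
from h import *
st();rk(LOW,.0205,-.052,.0225);s=snap('wrist','w4.png');snap('scene','s4.png')"
```

```text
clock: 9.43
ee_pos: [0.5036, -0.0359, 0.0447]
orientation: [-1.314, 1.059, -1.069]
force: [0.9, -0.3, 0.2]
grip_width: 0.0007
tilt tool z-comp(x,z of up in tool, deg) [ 0.85 -0.51] q [-0.2121  0.5348  1.7979 -0.0237  0.8112  1.1758]
target [ 0.5718 -0.022 ]
t 9.43 pos [ 0.5036 -0.0359  0.0447] yaw 11.41 grip 0.0007 F [ 0.9 -0.3  0.2]
shift cm tool xyz [-0.03  2.16  6.99] turn 0.11
```

View pics/w4.png

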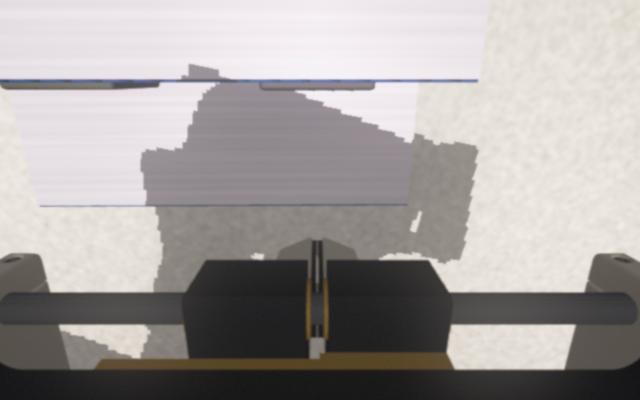

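The short block's front edge shows at (260–375, 82–89), just proud of the roof edge and level with its shelved neighbour at (5–158, 82–89).

```bash
python3 -c "
from h import *
s=load('wrist')
for u,v,z in((260,89,.062),(375,89,.062),(5,88,.056),(115,87,.056)):
  p=ray(s,u,v,z);print((p[:2]-LOW)@RX,(p[:2]-LOW)@RYv)
go(.54,.26,.25,19.5)"
```

```text
0.031021875362450813 -0.031166996562371267
0.031072051945185055 -0.07452672640686703
0.03112993961851409 0.06828060921792328
0.031553311420303036 0.025920950729312157
t 9.53 pos [ 0.5035 -0.0358  0.044 ] yaw 11.43 grip 0.0002 F [-0.1  0.5  0. ]
shift cm tool xyz [-27.96 -21.1    9.24] turn -8.07
```

```bash
python3 -m handwheel '[[[4,0,-1.5,0,0],[4,0,-3,0,0],[4,-1,-3,0,0],[4,-2,-3,0,0],[4,-3,-2,0,0],[7,-3,-1,0.5,-1],[7,-3,0,0.5,-1],[7,-3,0,0.5,-1]]]'; python3 -m handwheel '[[[7,-3,0,0.5,-1],[7,-3,0,0.5,-1],[7,-3,0,0.5,-1],[7,-2.5,0,0.5,-1],[7,-1.5,0,0,-1],[7,-0.5,0,0,0],[7,0,0,0,0]]]'; python3 -c "
from h import *
st();go(.57,.32,.2,19.5)"
```

```text
clock: 10.2
ee_pos: [0.4931, 0.1184, 0.1821]
orientation: [-1.329, 1.023, -1.034]
force: [0.6, -0.2, 1.5]
grip_width: 0.0491
clock: 10.78
ee_pos: [0.4757, 0.2688, 0.1797]
orientation: [-1.362, 0.945, -0.958]
force: [-0.1, -0.4, 0.3]
grip_width: 0.0699
tilt tool z-comp(x,z of up in tool, deg) [ 0.66 -0.12] q [ 0.3808  0.4243  1.5339 -0.0123  1.1859  1.61  ]
t 10.78 pos [0.4757 0.2688 0.1797] yaw 19.83 grip 0.0699 F [-0.1 -0.4  0.3]
shift cm tool xyz [-1.59 -2.07 10.6 ] turn 0.33
```

```bash
python3 -m handwheel '[[[7,-0.5,0,1,0],[7,-0.5,0,2,0],[7,-0.3,0,1.5,0],[7,0,0,0.5,0],[7,0,0,0,0]]]'; python3 -c "
from h import *
st();go(.58,.326,.14,19.5);s=snap('wrist','w5.png')"
```

```text
clock: 11.2
ee_pos: [0.5211, 0.2953, 0.1784]
orientation: [-1.363, 0.948, -0.962]
force: [-0.5, -0.4, 0.1]
grip_width: 0.0703
tilt tool z-comp(x,z of up in tool, deg) [ 0.76 -0.22] q [ 0.3946  0.5197  1.3776 -0.0138  1.2489  1.6276]
t 11.20 pos [0.5211 0.2953 0.1784] yaw 19.61 grip 0.0703 F [-0.5 -0.4  0.1]
shift cm tool xyz [-0.97  3.81  6.59] turn 0.11
```

View pics/w5.png

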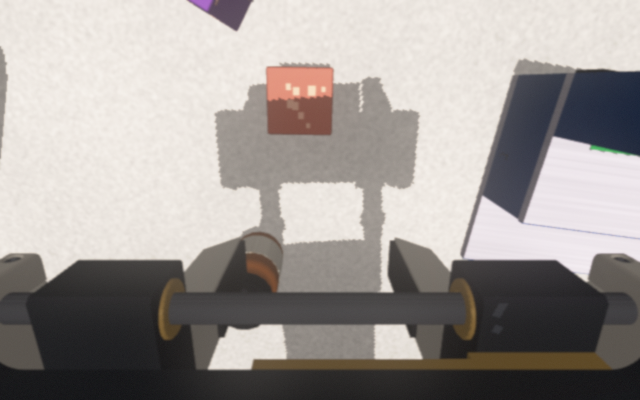

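The reddish block's top is at (267–333, 67–133), square to the tool. The jar lies behind the left finger at about (260,265) and purple is at (220,5), both clear.

```bash
python3 -c "
from h import *
s=load('wrist')
P=np.array([ray(s,u,v,.092) for u,v in((267,67),(333,67.5),(332,134),(267,133))]);print(P[:,:2],P.mean(0))
d=P[1]-P[0];print(np.degrees(np.arctan2(d[1],d[0]))+90, pt(s,300,100))
c=P.mean(0);go(c[0],c[1],.14,19.6)"
```

```text
[[0.59724921 0.35428929]
 [0.61124614 0.31409138]
 [0.5709264  0.2998445 ]
 [0.55680874 0.34182074]] [0.58405762 0.32751148 0.092     ]
19.198133940351866 [0.58488218 0.32764889 0.09195859]
t 11.25 pos [0.5206 0.295  0.1783] yaw 19.60 grip 0.0702 F [ 0.2  0.2 -0.1]
shift cm tool xyz [-0.99  3.79  7.09] turn -0.0
```

```bash
python3 -m handwheel '[[[7,-0.3,0,1,0],[7,-0.4,0.3,1.8,0],[7,-0.2,0.8,1.6,0],[7,0,1.2,0.7,0],[7,0,1,0.2,0],[7,0,0.4,0,0],[7,0,0,0,0]]]'; python3 -c "
from h import *
st();go(.576,.3246,.05,19.4)"
```

```text
clock: 11.83
ee_pos: [0.5658, 0.3148, 0.1383]
orientation: [-1.367, 0.955, -0.965]
force: [-0.1, -0.3, -0.4]
grip_width: 0.0699
tilt tool z-comp(x,z of up in tool, deg) [ 0.84 -0.57] q [ 0.3964  0.6459  1.2658 -0.0149  1.2407  1.6355]
t 11.83 pos [0.5658 0.3148 0.1383] yaw 19.28 grip 0.0699 F [-0.1 -0.3 -0.4]
shift cm tool xyz [-0.72  8.81  1.37] turn -0.12
```

```bash
python3 -m handwheel '[[[7,-0.4,0,0.6,-0.1],[7,-0.3,0,0.5,0],[7,0,0.5,0.2,0],[7,0,0.8,0,0],[7,0,0.6,0,0],[7,0,0,0,0]]]'; python3 -c "
from h import *
st();go(.576,.3246,.05,19.4)"
```

```text
clock: 12.33
ee_pos: [0.5753, 0.326, 0.1186]
orientation: [-1.367, 0.953, -0.964]
force: [-0.2, 0.6, -1.1]
grip_width: 0.0699
tilt tool z-comp(x,z of up in tool, deg) [ 0.84 -0.54] q [ 0.4065  0.6886  1.2418 -0.0149  1.2217  1.6437]
t 12.33 pos [0.5753 0.326  0.1186] yaw 19.41 grip 0.0699 F [-0.2  0.6 -1.1]
shift cm tool xyz [0.05 6.86 0.09] turn 0.01
```

```bash
python3 -m handwheel '[[[7,0,0.7,0,0],[7,0,1.3,0,0],[7,0,1.4,0,0],[7,0,1.3,0,0],[7,0,0.9,0,0],[7,0,0.4,0,0],[7,0,0,0,0]]]'; python3 -c "
from h import *
st();go(.576,.3246,.05,19.4)"
```

```text
clock: 12.92
ee_pos: [0.5745, 0.3246, 0.0543]
orientation: [-1.367, 0.953, -0.964]
force: [-0.6, -0.5, -0.1]
grip_width: 0.0701
tilt tool z-comp(x,z of up in tool, deg) [ 0.84 -0.54] q [ 0.4051  0.7533  1.3078 -0.0158  1.0909  1.6445]
t 12.92 pos [0.5745 0.3246 0.0543] yaw 19.41 grip 0.0701 F [-0.6 -0.5 -0.1]
shift cm tool xyz [0.04 0.43 0.15] turn 0.01
```

```bash
python3 -m handwheel '[[[7,0,0.3,0.1,0],[7,0,0.1,0,0],[7,0,0,0,0],[4,0,0,0,0],[4,0,0,0,0],[4,0,0,0,0],[4,0,0,0,0],[4,0,0,0,0]]]'; python3 -c "
from h import *
st();go(.576,.3246,.05,19.4)"
```

```text
clock: 13.58
ee_pos: [0.5771, 0.3259, 0.053]
orientation: [-1.363, 0.95, -0.965]
force: [0.3, -1.0, -2.5]
grip_width: 0.044
tilt tool z-comp(x,z of up in tool, deg) [ 0.8  -0.24] q [ 0.4051  0.7568  1.3046 -0.0155  1.0855  1.6443]
t 13.58 pos [0.5771 0.3259 0.053 ] yaw 19.41 grip 0.0440 F [ 0.3 -1.  -2.5]
shift cm tool xyz [ 0.08  0.31 -0.15] turn 0.01
```

```bash
python3 -m handwheel '[[[4,0,-0.5,0,0],[4,0,-1.5,0,0],[4,0,-2.5,0,0],[4,0,-3,0,0],[4,0,-2.5,0,0],[4,0,-1.5,0,0],[4,0,-0.7,0,0],[4,0,0,0,0]]]'; python3 -c "
from h import *
st();rk(UP,-.018,.052,.19)"
```

```text
clock: 14.25
ee_pos: [0.5731, 0.3259, 0.1748]
orientation: [-1.377, 0.959, -0.96]
force: [0.4, 0.4, -5.1]
grip_width: 0.0437
tilt tool z-comp(x,z of up in tool, deg) [ 0.89 -1.17] q [ 0.4077  0.6448  1.1639 -0.0144  1.3543  1.6427]
target [0.5804 0.0857]
t 14.25 pos [0.5731 0.3259 0.1748] yaw 19.41 grip 0.0437 F [ 0.4  0.4 -5.1]
shift cm tool xyz [22.91 -1.01 -7.33] turn 8.11
```

```bash
python3 -m handwheel '[[[4,0.5,-0.5,-1,1],[4,1,-0.5,-2,1],[4,1.5,0,-2,1],[4,2,0,-1.5,1],[4,2.5,0,-0.5,1],[4,2.5,0,0,1],[4,1,0,0,1],[4,0,0,0,0]]]'; python3 -c "
from h import *
st();rk(UP,-.018,.052,.17)"
```

```text
clock: 14.92
ee_pos: [0.5283, 0.1941, 0.1773]
orientation: [-1.345, 1.063, -1.049]
force: [-0.0, -0.1, -4.2]
grip_width: 0.0439
tilt tool z-comp(x,z of up in tool, deg) [ 1.1  -2.09] q [ 0.2266  0.475   1.4578 -0.0197  1.2455  1.5896]
target [0.5804 0.0857]
t 14.92 pos [0.5283 0.1941 0.1773] yaw 12.27 grip 0.0439 F [-0.  -0.1 -4.2]
shift cm tool xyz [11.68  0.85  2.82] turn 0.97
```

```bash
python3 -m handwheel '[[[4,1,0,0.2,0.4],[4,2,0,0.3,0.4],[4,2.5,0,0.4,0.2],[4,2.5,0,0.4,0],[4,1.5,0,0.4,0],[4,0.5,0,0.3,0],[4,0,0,0,0]]]'; python3 -c "
from h import *
st();rk(UP,-.018,.052,.145)"
```

```text
clock: 15.5
ee_pos: [0.5691, 0.1001, 0.1734]
orientation: [-1.343, 1.077, -1.054]
force: [0.1, -0.4, -3.7]
grip_width: 0.0438
tilt tool z-comp(x,z of up in tool, deg) [ 0.96 -2.43] q [ 0.0542  0.507   1.4151 -0.024   1.259   1.4309]
target [0.5804 0.0857]
t 15.50 pos [0.5691 0.1001 0.1734] yaw 11.55 grip 0.0438 F [ 0.1 -0.4 -3.7]
shift cm tool xyz [1.59 2.83 0.94] turn 0.25
```

```bash
python3 -m handwheel '[[[4,0.6,0.2,0.3,0.1],[4,0.6,0.5,0.3,0],[4,0.2,0.8,0.2,0],[4,0,0.7,0.1,0],[4,0,0.4,0,0],[4,0,0,0,0]]]'; python3 -c "
from h import *
st();rk(UP,-.018,.052,.1325)
snap('scene','s6.png')
s=load('scene');crop(s,'s6c.png',240,150,440,290,4)"
```

```text
clock: 16.0
ee_pos: [0.5794, 0.0908, 0.1428]
orientation: [-1.345, 1.078, -1.05]
force: [-0.7, -0.3, -4.5]
grip_width: 0.044
tilt tool z-comp(x,z of up in tool, deg) [ 0.84 -2.58] q [ 0.0369  0.5525  1.4262 -0.0236  1.2049  1.4122]
target [0.5804 0.0857]
t 16.00 pos [0.5794 0.0908 0.1428] yaw 11.70 grip 0.0440 F [-0.7 -0.3 -4.5]
shift cm tool xyz [0.51 1.03 0.04] turn 0.4
```

View pics/s6c.png

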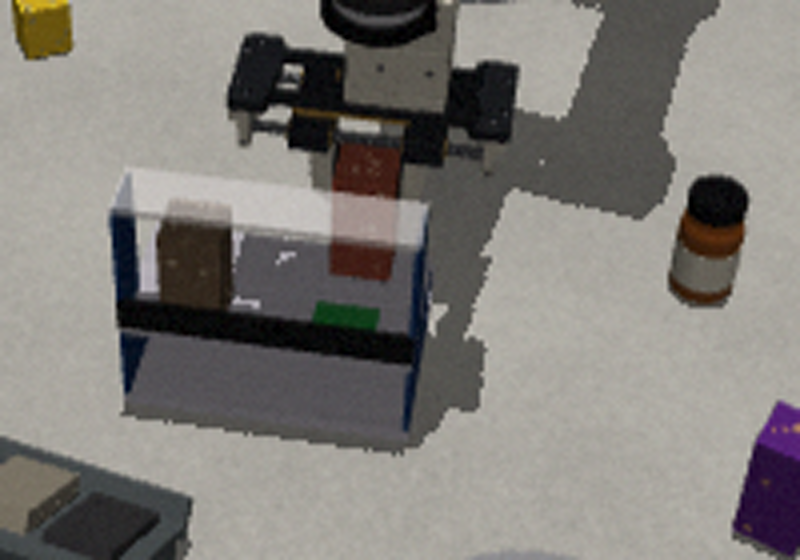

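The scene view, from behind, shows the red block held upright at crop (330–400, 140–280), above the ledge in front of the green pad (312–380, 315). Resident block, jar and purple are untouched.

```bash
python3 -m handwheel '[[[4,0.25,0.3,0,0.2],[4,0.15,0.3,0,0.1],[4,0,0.2,0,0],[4,0,0,0,0]]]'; python3 -c "
from h import *
st();rk(UP,-.018,.052,.1325)"
```

```text
clock: 16.38
ee_pos: [0.5798, 0.0872, 0.1349]
orientation: [-1.342, 1.081, -1.054]
force: [0.3, -0.4, -3.8]
grip_width: 0.044
tilt tool z-comp(x,z of up in tool, deg) [ 0.86 -2.52] q [ 0.0307  0.5597  1.437  -0.024   1.1858  1.4111]
target [0.5804 0.0857]
t 16.38 pos [0.5798 0.0872 0.1349] yaw 11.43 grip 0.0440 F [ 0.3 -0.4 -3.8]
shift cm tool xyz [0.15 0.24 0.04] turn 0.13
```

```bash
python3 -m handwheel '[[[4,0.1,0.15,0,0],[4,0,0.1,0,0]]]'; python3 -m handwheel '[[[4,0,0.1,0,0],[4,0,0,0,0]]]'; python3 -c "
from h import *
st();rk(UP,-.018,.052,.1325)"
```

```text
clock: 16.55
ee_pos: [0.5802, 0.0866, 0.1341]
orientation: [-1.34, 1.081, -1.054]
force: [-4.0, 0.9, 5.8]
grip_width: 0.044
clock: 16.72
ee_pos: [0.5802, 0.0866, 0.1345]
orientation: [-1.339, 1.079, -1.055]
force: [0.0, 0.3, -3.3]
grip_width: 0.0439
tilt tool z-comp(x,z of up in tool, deg) [ 0.82 -2.34] q [ 0.029   0.5589  1.4398 -0.0228  1.1808  1.409 ]
target [0.5804 0.0857]
t 16.72 pos [0.5802 0.0866 0.1345] yaw 11.44 grip 0.0439 F [ 0.   0.3 -3.3]
shift cm tool xyz [0.08 0.2  0.01] turn 0.14
```

```bash
python3 -m handwheel '[[[4,0,0.08,0,0],[5.2,0,0,0,0],[6.2,0,0,0,0],[6.2,0,0,0,0],[6.2,0,0,0,0]]]'; python3 -c "
from h import *
st();rk(UP,-.018,.052,.1325);snap('wrist','w7.png')"
```

```text
clock: 17.13
ee_pos: [0.5819, 0.0862, 0.1349]
orientation: [-1.336, 1.076, -1.058]
force: [0.5, -0.3, 0.4]
grip_width: 0.0614
tilt tool z-comp(x,z of up in tool, deg) [ 0.9  -2.07] q [ 0.0286  0.5586  1.4389 -0.0235  1.1771  1.4091]
target [0.5804 0.0857]
t 17.13 pos [0.5819 0.0862 0.1349] yaw 11.42 grip 0.0614 F [ 0.5 -0.3  0.4]
shift cm tool xyz [ 0.01  0.24 -0.15] turn 0.12
```

View pics/w7.png

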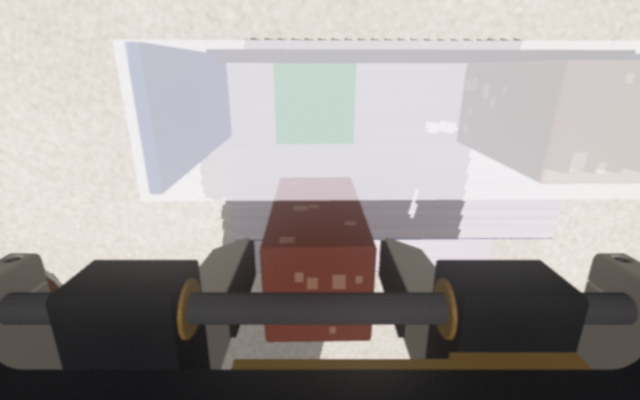

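The red block stands on the upper ledge, with its top at (262–372, 248–338) and the foot of its back face at (280–352, 178). The green pad is seen through the clear roof at (275–356, 63–143).

```bash
python3 -c "
from h import *
s=load('wrist')
for n,u,v,z in(('topbackL',263,247,.172),('topbackR',373,247,.172),('topfrontL',266,339,.172),('topfrR',369,338,.172),('footbL',280,178,.08),('footbR',352,178,.08),('padfL',276,143,.08),('padfR',355,143,.08),('roofL',145,198,.19),('upfront',300,238.5,.08)):
  p=ray(s,u,v,z);print(n,np.round([(p[:2]-UP)@RX,(p[:2]-UP)@RYv],4))
m=monitor.read_state()['ee_pos'];print('tcp',(m[:2]-UP)@RX,(m[:2]-UP)@RYv)
"
```

```text
topbackL [0.0093 0.0719]
topbackR [0.0091 0.0311]
topfrontL [-0.0328  0.0728]
topfrR [-0.0329  0.0305]
footbL [0.0081 0.0731]
footbR [0.008  0.0288]
padfL [0.0298 0.0748]
padfR [0.0298 0.0278]
roofL [0.0353 0.1033]
upfront [-0.0332  0.0614]
tcp -0.016410533175944708 0.052139060129882106
```

```bash
python3 -m handwheel '[[[6.2,0,0.2,0,0.1],[4,0,0,0,0],[4,0,0,0,0],[4,0,0,0,0],[4,0,0,0,0],[4,0,0,0,0]]]'; python3 -m handwheel '[[[4,0,0,0.3,0],[4,0,0,0.6,0],[4,0,0,0.6,0],[4,0,0,0.5,0]]]'; python3 -c "
from h import *
st();rk(UP,.021,.052,.1335)"
```

```text
clock: 17.68
ee_pos: [0.582, 0.0863, 0.1326]
orientation: [-1.335, 1.077, -1.059]
force: [0.0, 0.1, 0.4]
grip_width: 0.0439
clock: 18.02
ee_pos: [0.599, 0.0903, 0.1333]
orientation: [-1.341, 1.082, -1.055]
force: [-3.0, -0.8, 4.1]
grip_width: 0.0438
tilt tool z-comp(x,z of up in tool, deg) [ 0.84 -2.49] q [ 0.0345  0.5943  1.3784 -0.023   1.2094  1.4157]
target [0.6186 0.0934]
t 18.02 pos [0.599  0.0903 0.1333] yaw 11.33 grip 0.0438 F [-3.  -0.8  4.1]
shift cm tool xyz [ 0.09 -0.11  1.99] turn 0.03
```

```bash
python3 -m handwheel '[[[4,0.05,0,0.5,0],[4,0,0,0.5,0],[4,0,0,0.3,0]]]'; python3 -m handwheel '[[[4,0,0,0.2,0],[4,0,0,0,0]]]'; python3 -c "
from h import *
st();rk(UP,.021,.052,.1335);snap('wrist','w8.png')"
```

```text
clock: 18.27
ee_pos: [0.6128, 0.0922, 0.1333]
orientation: [-1.342, 1.083, -1.055]
force: [-4.4, -2.1, 7.4]
grip_width: 0.0441
clock: 18.43
ee_pos: [0.6159, 0.0926, 0.1333]
orientation: [-1.342, 1.083, -1.055]
force: [-3.5, -0.8, 4.0]
grip_width: 0.0441
tilt tool z-comp(x,z of up in tool, deg) [ 0.88 -2.55] q [ 0.0378  0.6248  1.3214 -0.0236  1.2369  1.4186]
target [0.6186 0.0934]
t 18.43 pos [0.6159 0.0926 0.1333] yaw 11.34 grip 0.0441 F [-3.5 -0.8  4. ]
shift cm tool xyz [-0.02 -0.04  0.28] turn 0.04
```

View pics/w8.png

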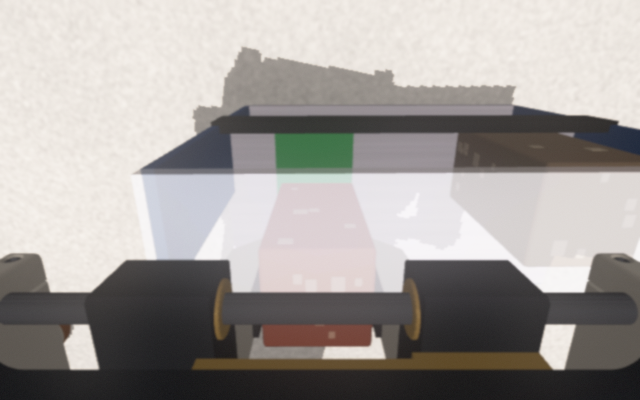

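```bash
python3 -m handwheel '[[[5,0,0,0,0],[6,0,0,0,0],[6,0,0,0,0],[6,0,0,-0.5,0],[6,0,0,-0.8,0],[6,0,0,-0.5,0],[6,0,0,-0.1,0],[6,0,0,0,0]]]'; python3 -c "
from h import *
st();rk(UP,-.0043,.052,.1325);snap('wrist','w9.png')
s=load('wrist');crop(s,'w9c.png',180,150,460,360,2.8)"
```

```text
clock: 19.15
ee_pos: [0.5974, 0.0889, 0.1322]
orientation: [-1.339, 1.081, -1.057]
force: [0.8, 0.5, -0.3]
grip_width: 0.0598
tilt tool z-comp(x,z of up in tool, deg) [ 0.87 -2.37] q [ 0.0325  0.5911  1.3877 -0.0234  1.2012  1.4143]
target [0.5938 0.0884]
t 19.15 pos [0.5974 0.0889 0.1322] yaw 11.32 grip 0.0598 F [ 0.8  0.5 -0.3]
shift cm tool xyz [-0.02 -0.02 -0.36] turn 0.02
```

View pics/w9c.png

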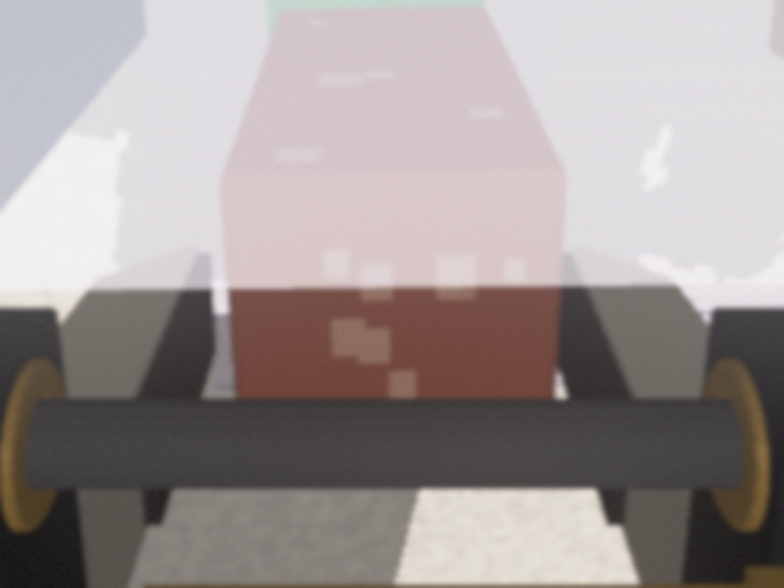

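```bash
python3 -c "
from h import *
s=load('wrist')
for n,u,v,z in(('roofedge',300,252.9,.188),('topbackL',180+224/2.8,150+172/2.8,.172),('topbackR',180+563/2.8,150+172/2.8,.172),('footbackL',180+275/2.8,150+8/2.8,.08)):
  p=ray(s,u,v,z);print(n,np.round([(p[:2]-UP)@RX,(p[:2]-UP)@RYv],4))
m=monitor.read_state()['ee_pos'];print('tcp',(m[:2]-UP)@RX,(m[:2]-UP)@RYv)
"; python3 -m handwheel '[[[6,0,0,-0.3,0],[6,0,0,-0.1,0],[6,0,0,0,0]]]'; python3 -c "
from h import *
st();rk(UP,-.0043,.052,.1325)"
```

```text
roofedge [0.0331 0.0572]
topbackL [0.0406 0.0714]
topbackR [0.0404 0.0292]
footbackL [0.04  0.073]
tcp -0.0005643512935795834 0.05179144099369745
clock: 19.45
ee_pos: [0.5938, 0.0882, 0.1325]
orientation: [-1.339, 1.08, -1.057]
force: [-0.6, -0.4, -0.3]
grip_width: 0.0602
tilt tool z-comp(x,z of up in tool, deg) [ 0.88 -2.31] q [ 0.0314  0.5839  1.3999 -0.0234  1.195   1.4133]
target [0.5938 0.0884]
t 19.45 pos [0.5938 0.0882 0.1325] yaw 11.32 grip 0.0602 F [-0.6 -0.4 -0.3]
shift cm tool xyz [-0.02 -0.    0.01] turn 0.02
```

```bash
python3 -m handwheel '[[[6,0,0,-0.3,0],[6,0,0,-0.1,0],[6,0,0,0,0],[4,0,0,0,0],[4,0,0,0,0],[4,0,0,0,0],[4,0,0,0,0]]]'; python3 -c "
from h import *
st();rk(UP,.021,.052,.1325)"
```

```text
clock: 20.03
ee_pos: [0.5898, 0.0871, 0.1327]
orientation: [-1.339, 1.08, -1.057]
force: [-0.4, -0.4, 1.9]
grip_width: 0.0443
tilt tool z-comp(x,z of up in tool, deg) [ 0.9  -2.29] q [ 0.0301  0.5764  1.413  -0.0239  1.189   1.4123]
target [0.6186 0.0934]
t 20.03 pos [0.5898 0.0871 0.1327] yaw 11.32 grip 0.0443 F [-0.4 -0.4  1.9]
shift cm tool xyz [-0.04 -0.1   2.95] turn 0.02
```

Gripped at 44 mm. Sliding on in small steps.

```bash
python3 -m handwheel '[[[4,0,0,0.3,0],[4,0,0,0.4,0],[4,0,0,0.4,0],[4,0,0,0.3,0]]]'; python3 -c "
from h import *
st();rk(UP,.021,.052,.1325);snap('scene','s10.png')
s=load('scene');crop(s,'s10c.png',240,150,440,290,4)"
```

```text
clock: 20.37
ee_pos: [0.6012, 0.0891, 0.133]
orientation: [-1.345, 1.084, -1.055]
force: [-10.0, -4.8, 12.5]
grip_width: 0.0435
tilt tool z-comp(x,z of up in tool, deg) [ 0.92 -2.71] q [ 0.0335  0.6002  1.3684 -0.0252  1.2171  1.4155]
target [0.6186 0.0934]
t 20.37 pos [0.6012 0.0891 0.133 ] yaw 11.33 grip 0.0435 F [-10.   -4.8  12.5]
shift cm tool xyz [-0.08 -0.03  1.8 ] turn 0.03
```

View pics/s10c.png

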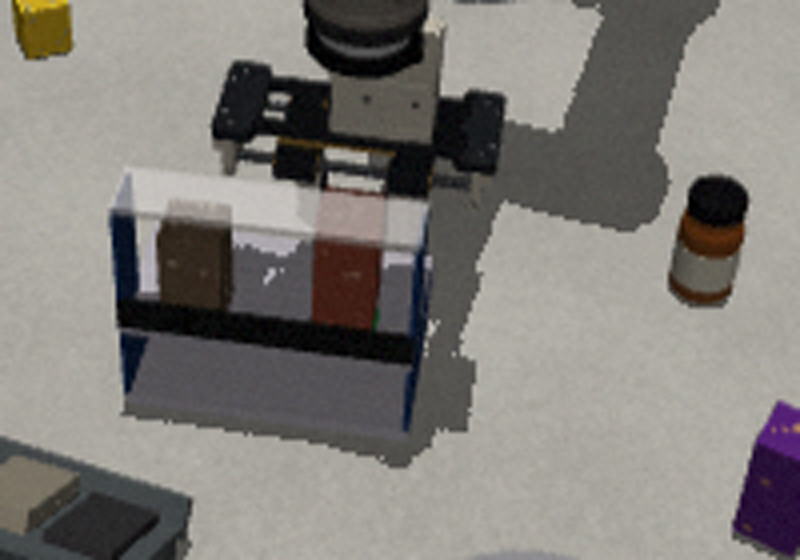

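The block is halfway onto the pad and upright. The downward force has built up to 12 N as the tool pitched slightly, so I'll release and regrip to relieve it.

```bash
python3 -m handwheel '[[[5,0,0,0,0],[5,0,0,0,0],[5,0,0,0,0],[4,0,0,0,0],[4,0,0,0,0],[4,0,0,0,0]]]';  python3 -c "
from h import *
st();rk(UP,.021,.052,.1325);snap('wrist','w11.png')
s=load('wrist');crop(s,'w11c.png',180,150,460,360,2.8)"
```

```text
clock: 20.92
ee_pos: [0.604, 0.0896, 0.1322]
orientation: [-1.341, 1.081, -1.057]
force: [0.1, -0.2, 1.0]
grip_width: 0.0437
tilt tool z-comp(x,z of up in tool, deg) [ 0.92 -2.42] q [ 0.0339  0.6031  1.3652 -0.0243  1.2125  1.4157]
target [0.6186 0.0934]
t 20.92 pos [0.604  0.0896 0.1322] yaw 11.32 grip 0.0437 F [ 0.1 -0.2  1. ]
shift cm tool xyz [-0.07 -0.09  1.51] turn 0.02
```

View pics/w11c.png

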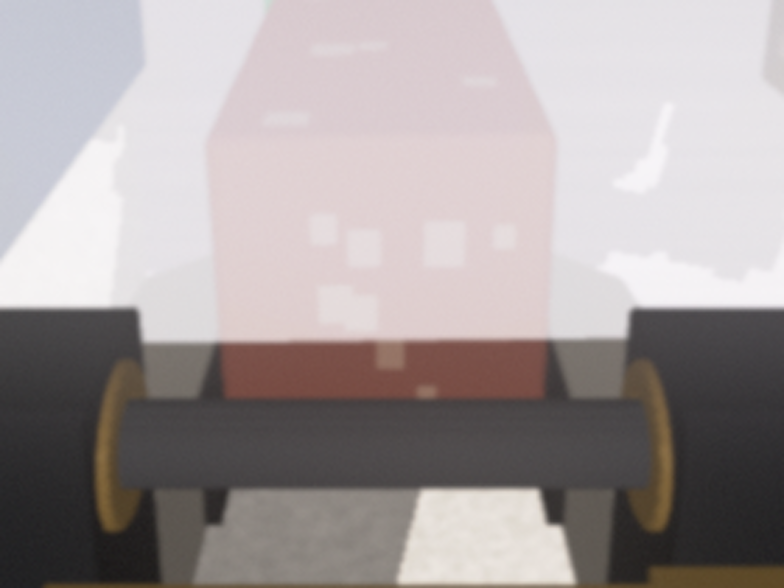

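```bash
python3 -c "
from h import *
s=load('wrist')
for n,u,v,z in(('roofedge',300,150+340/2.8,.19),('topbackL',180+210/2.8,150+134/2.8,.172),('topbackR',180+553/2.8,150+134/2.8,.172)):
  p=ray(s,u,v,z);print(n,np.round([(p[:2]-UP)@RX,(p[:2]-UP)@RYv],4))
m=monitor.read_state()['ee_pos'];print('tcp',(m[:2]-UP)@RX,(m[:2]-UP)@RYv)
"; python3 -m handwheel '[[[4,0,-0.02,0.3,0],[4,0,-0.03,0.4,0],[4,0,-0.02,0.2,0]]]';  python3 -m handwheel '[[[5,0,0,0,0],[5,0,0,0,0],[4,0,0,0,0],[4,0,0,0,0],[4,0,0,0,0]]]'; python3 -c "
from h import *
st();rk(UP,.021,.052,.1325)"
```

```text
roofedge [0.0344 0.0567]
topbackL [0.0523 0.0723]
topbackR [0.0521 0.0302]
tcp 0.005899677345248075 0.05121958397748873
clock: 21.22
ee_pos: [0.6115, 0.0914, 0.1324]
orientation: [-1.344, 1.084, -1.055]
force: [-2.5, -0.9, 1.6]
grip_width: 0.0437
clock: 21.63
ee_pos: [0.6135, 0.0917, 0.1322]
orientation: [-1.341, 1.082, -1.056]
force: [-1.5, 0.1, 1.0]
grip_width: 0.0437
tilt tool z-comp(x,z of up in tool, deg) [ 0.91 -2.48] q [ 0.0366  0.6206  1.3325 -0.024   1.2288  1.4178]
target [0.6186 0.0934]
t 21.63 pos [0.6135 0.0917 0.1322] yaw 11.33 grip 0.0437 F [-1.5  0.1  1. ]
shift cm tool xyz [-0.06 -0.05  0.54] turn 0.03
```

```bash
python3 -m handwheel '[[[5,0,0,0,0],[5,0,0,0,0],[5,0,0,-0.4,0],[5,0,0,-0.3,0],[5,0,0,0,0]]]'; python3 -c "
from h import *
st();rk(UP,.022,.052,.1325);snap('wrist','w12.png')
s=load('wrist');crop(s,'w12c.png',180,150,460,360,2.8)"
```

```text
clock: 22.05
ee_pos: [0.6063, 0.0905, 0.1324]
orientation: [-1.34, 1.081, -1.056]
force: [-0.6, -0.2, 1.0]
grip_width: 0.0501
tilt tool z-comp(x,z of up in tool, deg) [ 0.88 -2.42] q [ 0.0348  0.6071  1.3573 -0.0236  1.2166  1.4162]
target [0.6196 0.0936]
t 22.05 pos [0.6063 0.0905 0.1324] yaw 11.32 grip 0.0501 F [-0.6 -0.2  1. ]
shift cm tool xyz [-0.03 -0.07  1.37] turn 0.02
```

View pics/w12c.png

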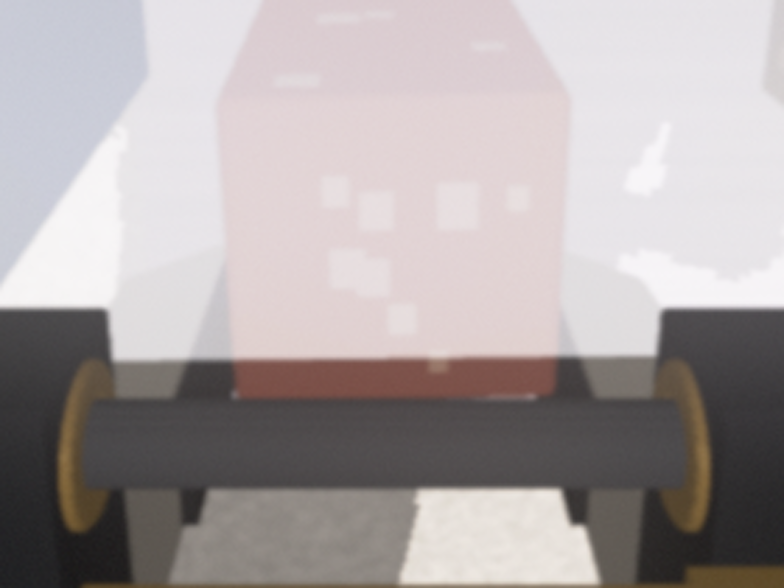

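The block's top back edge is at crop v=93 and its front edge is now visible at v≈393, about 10 mm in front of the roof edge at v=358.

```bash
python3 -c "
from h import *
s=load('wrist')
for n,u,v,z in(('roofedge',300,150+358/2.8,.19),('topbackL',180+220/2.8,150+94/2.8,.172),('topbackR',180+568/2.8,150+94/2.8,.172),('topfrontL',180+236/2.8,150+394/2.8,.172),('topfrontR',180+554/2.8,150+393/2.8,.172)):
  p=ray(s,u,v,z);print(n,np.round([(p[:2]-UP)@RX,(p[:2]-UP)@RYv],4))
m=monitor.read_state()['ee_pos'];print('tcp',(m[:2]-UP)@RX,(m[:2]-UP)@RYv)
"
```

```text
roofedge [0.0343 0.0572]
topbackL [0.0598 0.0713]
topbackR [0.0596 0.0291]
topfrontL [0.0171 0.0715]
topfrontR [0.0168 0.0283]
tcp 0.008539433563185971 0.05165987007159852
```

```bash
python3 -m handwheel '[[[5,0,0,0.2,0],[5,0,0,0,0],[4,0,0,0,0],[4,0,0,0,0],[4,0,0,0,0],[4,0,0,0,0]]]'; python3 -m handwheel '[[[4,0,-0.02,0.2,0],[4,0,-0.02,0.3,0],[4,0,-0.02,0.2,0]]]'; python3 -c "
from h import *
st();rk(UP,.022,.052,.1325)"
```

```text
clock: 22.6
ee_pos: [0.6089, 0.0908, 0.1327]
orientation: [-1.34, 1.081, -1.057]
force: [-0.0, -0.3, 0.5]
grip_width: 0.0437
clock: 22.85
ee_pos: [0.6142, 0.092, 0.133]
orientation: [-1.343, 1.084, -1.055]
force: [-1.5, -1.0, 0.3]
grip_width: 0.0437
tilt tool z-comp(x,z of up in tool, deg) [ 0.89 -2.64] q [ 0.037   0.6228  1.3262 -0.024   1.2357  1.4182]
target [0.6196 0.0936]
t 22.85 pos [0.6142 0.092  0.133 ] yaw 11.32 grip 0.0437 F [-1.5 -1.   0.3]
shift cm tool xyz [-0.05  0.02  0.56] turn 0.02
```

```bash
python3 -m handwheel '[[[4,0,0,0.3,0],[4,0,0,0.2,0]]]'; python3 -m handwheel '[[[4,0,0,0.1,0],[4,0,0,0,0]]]'; python3 -c "
from h import *
st();rk(UP,.022,.052,.1325);snap('wrist','w13.png')
s=load('wrist');crop(s,'w13c.png',180,150,460,360,2.8)"
```

```text
clock: 23.02
ee_pos: [0.6185, 0.0927, 0.133]
orientation: [-1.346, 1.085, -1.053]
force: [-15.6, -3.4, 9.2]
grip_width: 0.0437
clock: 23.18
ee_pos: [0.6182, 0.0927, 0.133]
orientation: [-1.35, 1.088, -1.051]
force: [-2.0, -1.0, 1.5]
grip_width: 0.0439
tilt tool z-comp(x,z of up in tool, deg) [ 0.89 -3.07] q [ 0.0386  0.6341  1.3051 -0.0252  1.2529  1.4193]
target [0.6196 0.0936]
t 23.18 pos [0.6182 0.0927 0.133 ] yaw 11.35 grip 0.0439 F [-2.  -1.   1.5]
shift cm tool xyz [-0.06  0.04  0.16] turn 0.05
```

View pics/w13c.png

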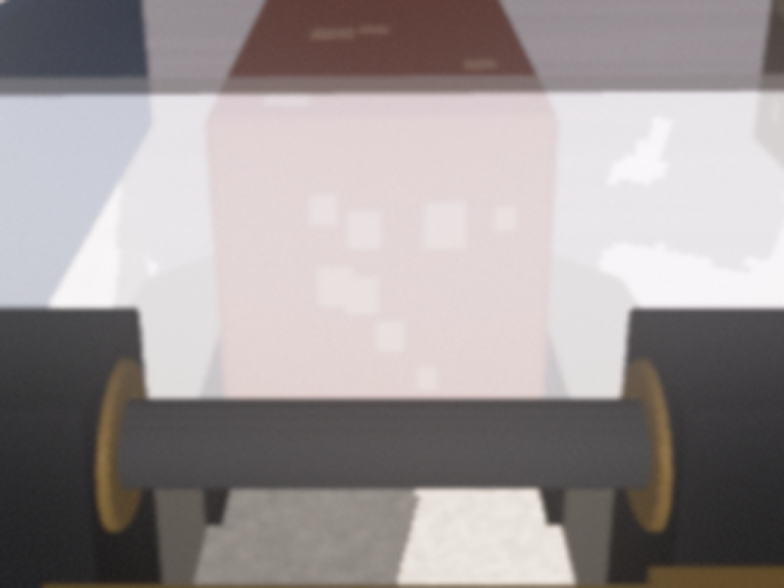

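```bash
python3 -c "
from h import *
s=load('wrist')
for n,u,v,z in(('topbackL',180+210/2.8,150+114/2.8,.172),('topbackR',180+554/2.8,150+114/2.8,.172)):
  p=ray(s,u,v,z);print(n,np.round([(p[:2]-UP)@RX,(p[:2]-UP)@RYv],4))
"; python3 -m handwheel '[[[5,0,0,0,0],[5.5,0,0,0,0],[5.5,0,0,0,0],[5.5,0,0,-0.4,0],[5.5,0,0,-0.7,0],[5.5,0,0,-0.8,0],[5.5,0,0,-0.8,0],[5.5,0,0,0,0]]]'; python3 -c "
from h import *
st();rk(UP,.022,.052,.1325);snap('wrist','w14.png')
s=load('wrist');crop(s,'w14c.png',180,150,460,360,2.8)"
```

```text
topbackL [0.0697 0.0724]
topbackR [0.0695 0.0304]
clock: 23.9
ee_pos: [0.5922, 0.0877, 0.1336]
orientation: [-1.345, 1.085, -1.054]
force: [-0.0, 0.7, 1.1]
grip_width: 0.0548
tilt tool z-comp(x,z of up in tool, deg) [ 0.88 -2.74] q [ 0.0314  0.5844  1.3961 -0.0247  1.2059  1.4133]
target [0.6196 0.0936]
t 23.90 pos [0.5922 0.0877 0.1336] yaw 11.34 grip 0.0548 F [-0.   0.7  1.1]
shift cm tool xyz [-0.03 -0.03  2.8 ] turn 0.04
```

View pics/w14c.png

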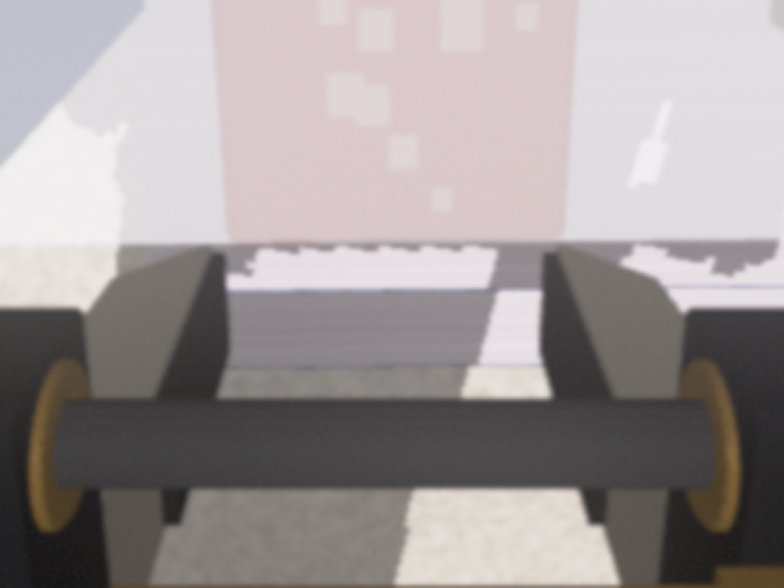

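```bash
python3 -c "
from h import *
s=load('wrist')
for n,u,v,z in(('frontL',180+230/2.8,150+239/2.8,.172),('frontR',180+563/2.8,150+238/2.8,.172),('roofedge',300,150+244/2.8,.19)):
  p=ray(s,u,v,z);print(n,np.round([(p[:2]-UP)@RX,(p[:2]-UP)@RYv],4))
"; python3 -m handwheel '[[[5.5,0,0,-0.8,0],[5.5,0,0,-1.5,0],[5.5,0,0,-2,0],[5.5,0,0,-2,0],[5.5,0,-1,-2,0],[5.5,0,-1,-2,0],[5.5,0,-1,-1,0],[5.5,0,0,0,0]]]'; python3 -c "
from h import *
st();rk(UP,.022,.052,.1325);snap('wrist','w15.png');s=snap('top','t15.png'); crop(s,'t15c.png',245,115,365,235,5)"
```

```text
frontL [0.0258 0.0712]
frontR [0.0256 0.0282]
roofedge [0.0341 0.0569]
clock: 24.62
ee_pos: [0.483, 0.0671, 0.1695]
orientation: [-1.336, 1.078, -1.057]
force: [1.2, 0.0, 0.4]
grip_width: 0.0551
tilt tool z-comp(x,z of up in tool, deg) [ 0.85 -2.16] q [-0.0048  0.3517  1.681  -0.0243  1.143   1.3782]
target [0.6196 0.0936]
t 24.62 pos [0.483  0.0671 0.1695] yaw 11.34 grip 0.0551 F [1.2 0.  0.4]
shift cm tool xyz [ 0.04  3.17 14.05] turn 0.04
```

View pics/w15.png

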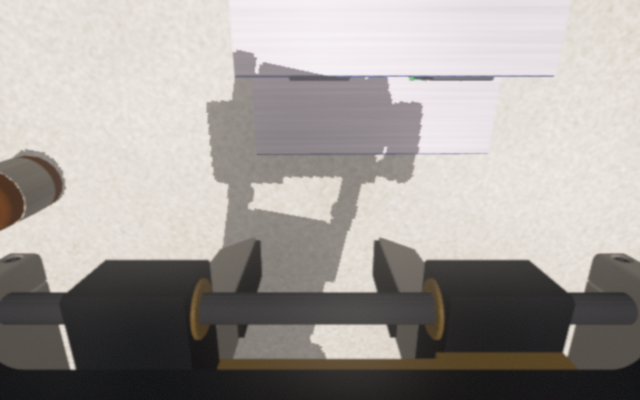

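View pics/t15c.png

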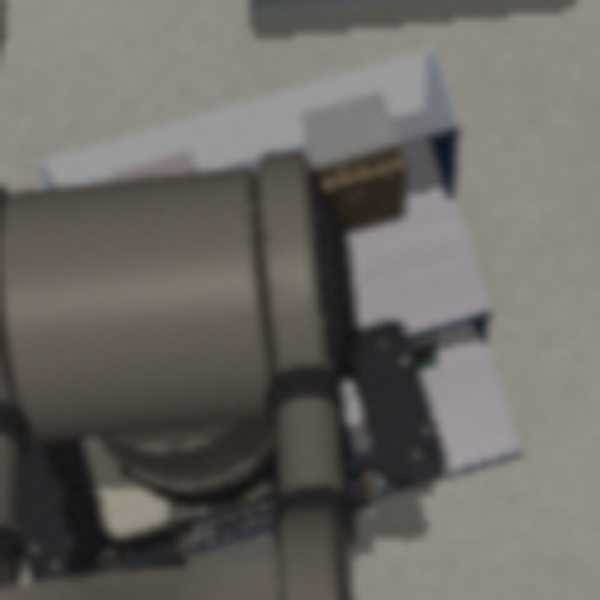

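```bash
python3 -m handwheel '[[[5.5,1,-1,0,0],[5.5,2,-1,0,0],[5.5,3,0,0,0],[5.5,3,0,0,0],[5.5,3,0,0,0],[5.5,3,0,0,0],[5.5,3,0,0,0],[5.5,1,0,0,0]]]'; python3 -c "
from h import *
st();go(.48,.06,.17)
s=snap('top','t16.png'); crop(s,'t16c.png',245,115,365,235,5)
s=snap('scene','s16.png'); crop(s,'s16c.png',260,180,360,270,7)"
```

```text
clock: 25.38
ee_pos: [0.5312, -0.1286, 0.1913]
orientation: [-1.339, 1.071, -1.053]
force: [0.5, -0.6, -0.5]
grip_width: 0.0549
tilt tool z-comp(x,z of up in tool, deg) [ 0.92 -2.09] q [-0.3584  0.4266  1.4965 -0.0349  1.241   1.0179]
t 25.38 pos [ 0.5312 -0.1286  0.1913] yaw 11.80 grip 0.0549 F [ 0.5 -0.6 -0.5]
shift cm tool xyz [-19.55   1.86  -1.08] turn None
```

View pics/t16c.png

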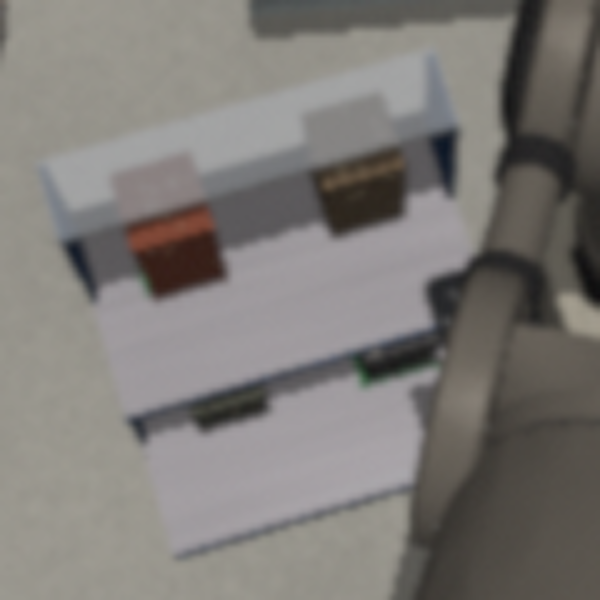

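View pics/s16c.png

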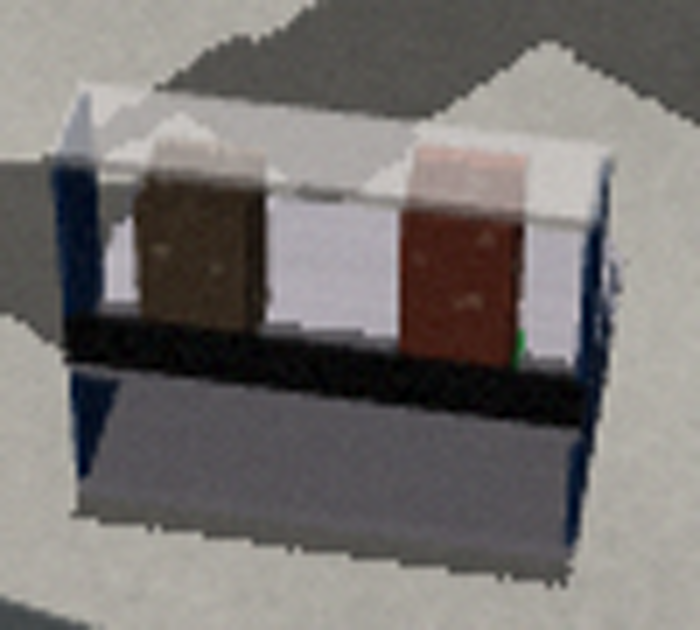

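The tall block's foot front edge lies about 3.4 mm in front of the pad's front edge in the top view. That puts its centre about 4.4 mm short of the stop position, matching the wrist measurement and inside the 8 mm limit. One last check of jar, puck and pose before handing in.

```bash
python3 - <<'E'
from h import *
s=load('top')
def R(pts,z): return [((ray(s,245+(x+.5)/5-.5,115+(y+.5)/5-.5,z)[:2])) for x,y in pts]
for n,B,pts,z in(('tall foot',UP,[(155,298),(226,278)],.08),('tall padedge(t0)',UP,[(146,293),(225,272)],.08),('restall foot',UP,[(332,236),(404,216)],.08),('short top front',LOW,[(366,372),(437,355)],.01)):
    print(n,[np.round([(p-B)@RX,(p-B)@RYv],4) for p in R(pts,z)])
cv2.imwrite('pics/j16.png',np.hstack([cv2.resize(s['img'][230:280,180:240,::-1],None,fx=5,fy=5),cv2.resize(s['img'][155:205,400:460,::-1],None,fx=5,fy=5)]))
a=cv2.imread('pics/top0.png').astype(int); d=np.abs(a-s['img'][:,:,::-1]).sum(2)
print('jar diff',d[240:270,190:225].max(),'puck diff',d[165:192,415:440].max())
m=monitor.read_state(); print(m['force'],m['qvel'])
E
```

```text
tall foot [array([0.0252, 0.0713]), array([0.0249, 0.0305])]
tall padedge(t0) [array([0.0295, 0.0753]), array([0.0284, 0.0301])]
restall foot [array([ 0.0311, -0.0326]), array([ 0.0306, -0.0744])]
short top front [array([ 0.0361, -0.0322]), array([ 0.0338, -0.075 ])]
jar diff 35 puck diff 290
[-0.29803506  0.53600289 -0.17291984] [ 0.05322315 -0.02333941  0.04720736  0.01830255  0.00609015  0.02858351]
```

View pics/j16.png

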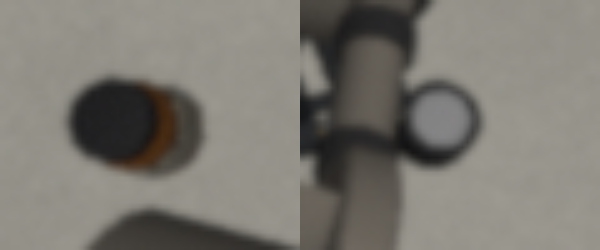

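The jar is unchanged and the puck is where it was at (428,179). The tall block measures 4–6 mm short of the stop, which is inside the 8 mm limit with little margin. There's plenty of time, so I'll do one more gentle regrip with less overlap and ease it back.

```bash
python3 -m handwheel '[[[6,-1,0,-0.5,0.1],[6,-2.5,0.3,-1,0.2],[6,-3,0.5,-1,0.2],[6,-3,0.5,-1,0],[6,-3,0.5,0,0],[6,-2,0.5,0,0],[6,-1,0.5,0,0],[6,0,0,0,0]]]'; python3 -c "
from h import *
st();rk(UP,-.03,.0515,.133)"
```

```text
clock: 26.15
ee_pos: [0.4554, 0.033, 0.16]
orientation: [-1.336, 1.081, -1.051]
force: [0.1, 0.1, -0.2]
grip_width: 0.0603
tilt tool z-comp(x,z of up in tool, deg) [ 0.57 -2.32] q [-0.081   0.311   1.7735 -0.0235  1.0932  1.3001]
target [0.5687 0.0829]
t 26.15 pos [0.4554 0.033  0.16  ] yaw 11.50 grip 0.0603 F [ 0.1  0.1 -0.2]
shift cm tool xyz [-2.65  2.18 12.2 ] turn 0.2
```

```bash
python3 -m handwheel '[[[6,-0.7,0.2,1,0.2],[6,-0.9,0.3,2,0],[6,-0.6,0.4,2.5,0],[6,-0.2,0.5,2.5,0],[6,0,0.3,1.8,0],[6,0,0.1,0.8,0],[6,0,0,0,0]]]'; python3 -c "
from h import *
st();rk(UP,-.02,.0515,.133)"
```

```text
clock: 26.73
ee_pos: [0.5527, 0.0858, 0.1389]
orientation: [-1.339, 1.076, -1.045]
force: [0.2, -0.2, 0.0]
grip_width: 0.0598
tilt tool z-comp(x,z of up in tool, deg) [ 0.55 -2.34] q [ 0.0267  0.5083  1.517  -0.0184  1.1548  1.3972]
target [0.5785 0.0848]
t 26.73 pos [0.5527 0.0858 0.1389] yaw 11.91 grip 0.0598 F [ 0.2 -0.2  0. ]
shift cm tool xyz [0.62 0.49 2.53] turn 0.61
```

```bash
python3 -m handwheel '[[[6,0.3,0.2,0.6,0.3],[6,0.2,0.2,0.8,0.2],[6,0.1,0.1,0.6,0],[6,0,0,0.3,0],[6,0,0,0,0]]]'; python3 -c "
from h import *
st();rk(UP,.010,.0515,.133)"
```

```text
clock: 27.15
ee_pos: [0.5757, 0.0836, 0.1335]
orientation: [-1.337, 1.084, -1.052]
force: [0.4, -0.1, -0.2]
grip_width: 0.0601
tilt tool z-comp(x,z of up in tool, deg) [ 0.58 -2.42] q [ 0.022   0.5525  1.4543 -0.0189  1.1747  1.4022]
target [0.608  0.0907]
t 27.15 pos [0.5757 0.0836 0.1335] yaw 11.35 grip 0.0601 F [ 0.4 -0.1 -0.2]
shift cm tool xyz [-0.07 -0.09  3.3 ] turn 0.05
```

```bash
python3 -m handwheel '[[[6,-0.05,-0.02,0.7,0],[6,0,-0.03,1,0],[6,0,-0.03,1,0],[6,0,-0.02,0.7,0],[6,0,0,0.3,0],[6,0,0,0,0]]]'; python3 -c "
from h import *
st();rk(UP,.018,.0515,.133);snap('wrist','w17.png')
s=load('wrist');crop(s,'w17c.png',180,150,460,360,2.8)"
```

```text
clock: 27.65
ee_pos: [0.614, 0.0913, 0.1338]
orientation: [-1.336, 1.085, -1.053]
force: [0.3, 1.0, 0.3]
grip_width: 0.0601
tilt tool z-comp(x,z of up in tool, deg) [ 0.58 -2.42] q [ 0.0329  0.6193  1.3301 -0.0179  1.2322  1.413 ]
target [0.6158 0.0923]
t 27.65 pos [0.614  0.0913 0.1338] yaw 11.28 grip 0.0601 F [0.3 1.  0.3]
shift cm tool xyz [-0.06  0.07  0.2 ] turn -0.02
```

View pics/w17c.png

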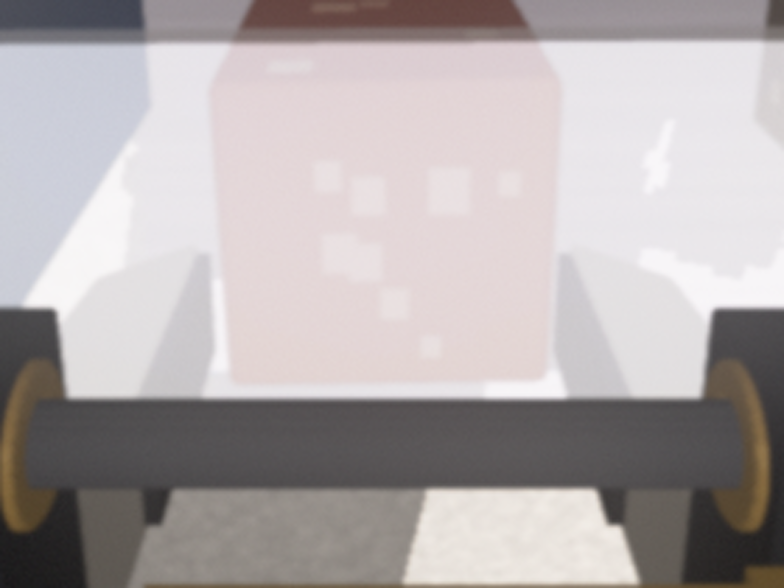

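```bash
python3 -c "
from h import *
s=load('wrist')
for n,u,v,z in(('front',300,150+382/2.8,.172),('back',300,150+80/2.8,.172),('stoptop',300,150+38/2.8,.104)):
  p=ray(s,u,v,z);print(n,np.round([(p[:2]-UP)@RX,(p[:2]-UP)@RYv],4))
m=monitor.read_state()['ee_pos'];print('tcp',(m[:2]-UP)@RX,(m[:2]-UP)@RYv)"
python3 -m handwheel '[[[6,-0.05,0.05,0.2,0],[6,0,0,0,0],[4,0,0,0,0],[4,0,0,0,0],[4,0,0,0,0],[4,0,0,0,0],[4,0,0,0,0]]]'; python3 -c "
from h import *
st();rk(UP,.0205,.0515,.133)"
```

```text
front [0.0256 0.057 ]
back [0.0688 0.0563]
stoptop [0.056  0.0587]
tcp 0.015684732887763817 0.05091484986068591
clock: 28.28
ee_pos: [0.6142, 0.0919, 0.1332]
orientation: [-1.337, 1.086, -1.052]
force: [0.3, -0.1, 0.1]
grip_width: 0.0434
tilt tool z-comp(x,z of up in tool, deg) [ 0.58 -2.5 ] q [ 0.034   0.6214  1.3281 -0.0181  1.2336  1.4142]
target [0.6183 0.0928]
t 28.28 pos [0.6142 0.0919 0.1332] yaw 11.27 grip 0.0434 F [ 0.3 -0.1  0.1]
shift cm tool xyz [-0.01 -0.    0.41] turn -0.03
```

```bash
python3 -m handwheel '[[[4,0,-0.02,0.2,0],[4,0,0,0.2,0]]]'; python3 -c "
from h import *
st();rk(UP,.0205,.0515,.133);snap('wrist','w18.png')
s=load('wrist');crop(s,'w18c.png',180,150,460,360,2.8)"
```

```text
clock: 28.45
ee_pos: [0.6169, 0.0924, 0.1335]
orientation: [-1.34, 1.088, -1.051]
force: [-3.2, -1.4, 3.3]
grip_width: 0.0433
tilt tool z-comp(x,z of up in tool, deg) [ 0.58 -2.69] q [ 0.0349  0.6277  1.3156 -0.0185  1.2431  1.4151]
target [0.6183 0.0928]
t 28.45 pos [0.6169 0.0924 0.1335] yaw 11.27 grip 0.0433 F [-3.2 -1.4  3.3]
shift cm tool xyz [-0.01  0.04  0.15] turn -0.03
```

View pics/w18c.png

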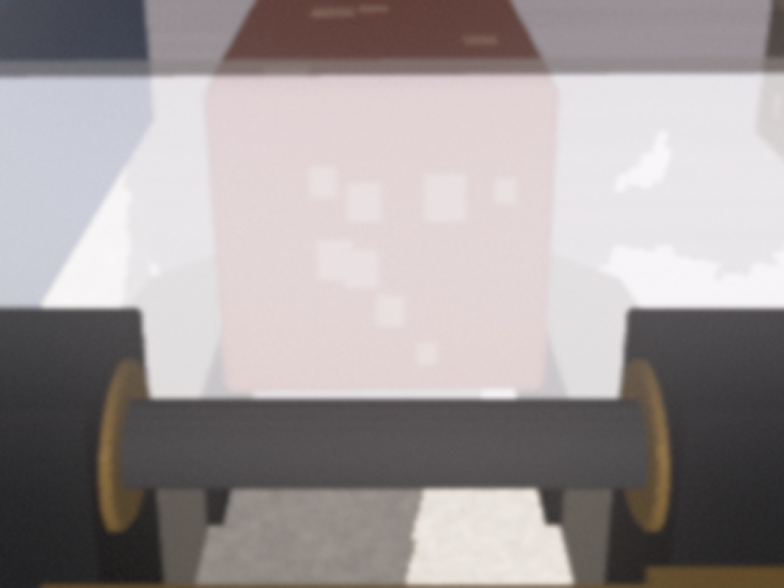

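The block is moving with the fingers and staying upright. One more small step.

```bash
python3 -c "
from h import *
s=load('wrist')
for n,u,v,z in(('front',300,150+389/2.8,.172),('back',300,150+85/2.8,.172)):
  p=ray(s,u,v,z);print(n,np.round([(p[:2]-UP)@RX,(p[:2]-UP)@RYv],4))"
python3 -m handwheel '[[[4,0,0,0.2,0],[4,0,0,0.1,0]]]'; python3 -c "
from h import *
st();rk(UP,.0205,.0515,.133)"
```

```text
front [0.028  0.0575]
back [0.0716 0.0568]
clock: 28.67
ee_pos: [0.6183, 0.0927, 0.1335]
orientation: [-1.344, 1.091, -1.049]
force: [-8.7, -3.3, 4.3]
grip_width: 0.0432
tilt tool z-comp(x,z of up in tool, deg) [ 0.58 -2.95] q [ 0.0357  0.633   1.3057 -0.0192  1.2523  1.4155]
target [0.6183 0.0928]
t 28.67 pos [0.6183 0.0927 0.1335] yaw 11.30 grip 0.0432 F [-8.7 -3.3  4.3]
shift cm tool xyz [-0.01  0.05 -0.01] turn -0.0
```

Now release, back straight out, move aside and check.

```bash
python3 -m handwheel '[[[5,0,0,0,0],[6,0,0,0,0],[6,0,0,0,0],[6,0,0,-0.5,0],[6,0,0,-1,0],[6,0,0,-1.5,0],[6,0,0,-2,0],[6,0,-0.5,-2,0]]]'; python3 -m handwheel '[[[6,0,-0.5,-2,0],[6,0.5,-0.5,-2,0],[6,2,-1,-1,0],[6,3,-1,0,0],[6,3,0,0,0],[6,3,0,0,0],[6,3,0,0,0],[6,3,0,0,0]]]';  python3 -m handwheel '[[[6,3,0,0,0],[6,2,0,0,0],[6,0.5,0,0,0],[6,0,0,0,0],[6,0,0,0,0]]]'; python3 -c "
from h import *
st();go(.48,.06,.17)
s=snap('top','t19.png'); crop(s,'t19c.png',245,115,365,235,5)
s=snap('scene','s19.png'); crop(s,'s19c.png',260,180,360,270,7)"
```

```text
clock: 29.33
ee_pos: [0.5514, 0.0794, 0.1399]
orientation: [-1.339, 1.087, -1.051]
force: [-0.3, -0.2, -0.3]
grip_width: 0.06
clock: 30.0
ee_pos: [0.5342, -0.1006, 0.1782]
orientation: [-1.333, 1.073, -1.048]
force: [0.6, 0.2, -1.1]
grip_width: 0.06
clock: 30.42
ee_pos: [0.5475, -0.1622, 0.1794]
orientation: [-1.326, 1.072, -1.058]
force: [0.1, 0.3, 0.7]
grip_width: 0.06
tilt tool z-comp(x,z of up in tool, deg) [ 0.66 -1.55] q [-0.4082  0.4761  1.4495 -0.0264  1.2316  0.9718]
t 30.42 pos [ 0.5475 -0.1622  0.1794] yaw 11.44 grip 0.0600 F [0.1 0.3 0.7]
shift cm tool xyz [-23.13   0.73  -2.18] turn None
```

View pics/t19c.png

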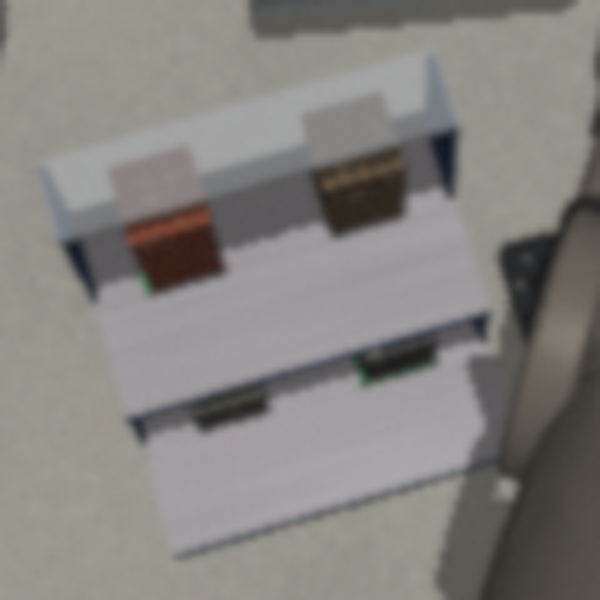

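View pics/s19.png

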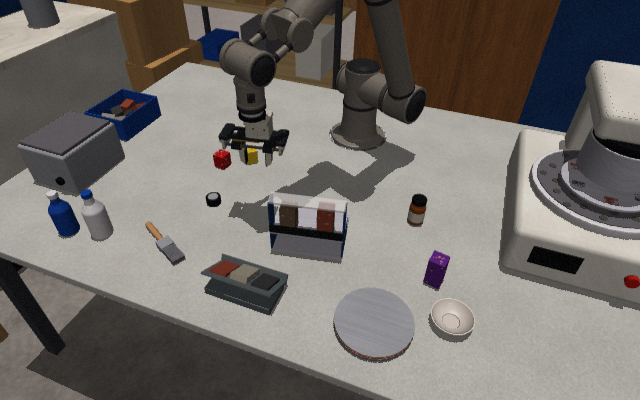

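The tall block's foot front edge at crop (153,292)–(225,272) now lies on the pad's front-edge line, so it is about 1–2 mm short of the stop position. Puck (213,199), jar (417,209), purple and the resident blocks are in place, and the arm is clear.

```bash
python3 -c "
from h import *
s=load('top')
for x,y in((153,292),(225,272)):
  p=ray(s,245+(x+.5)/5-.5,115+(y+.5)/5-.5,.08);print(np.round([(p[:2]-UP)@RX,(p[:2]-UP)@RYv],4))
m=monitor.read_state();print(m['force'],np.abs(m['qvel']).max(),m['clock'])
print(robot.sign_off())"
```

```text
[0.0289 0.0714]
[0.0284 0.0301]
[-0.53781115 -0.03488664  0.46873664] 0.009173092619003722 30.5167
the job is handed in; nothing more can be done
None
```

Both blocks are shelved and released, and I handed the job in at about 30.5 s. I set each block down on its open ledge, then moved it back. The short grey one was pushed with closed fingertips and the tall red one was slid in while gripped near its front edge.

Last checks:
- **Short block:** it stands upright against the lower back stop. A 17 N force spike marked the contact, and its front edge is level with the shelved neighbour. It is about 2 mm sideways of the pad centre.
- **Tall block:** it stands upright on the upper pad, with its front face at +28.7 mm on the upper ledge where 30 mm is fully home. That leaves it about 1–2 mm short of the stop, and it is within 1 mm sideways. The first slide left it 4–6 mm short, so I regripped and eased it further back.
- **Other objects:** the jar, puck, look-alikes and shelved blocks looked unmoved in the final pictures, and the arm stands clear of everything.

Three things disagreed or drifted:
- **Tool tilt:** the tool gathered up to 3° of tilt during the moves, which the interface could not correct.
- **Shelved brown block:** it measured about 1 mm further forward than its nominal seat, which is within calibration error.
- **Short block from above:** its front edge, partly in shadow, read 4–5 mm deeper than in the wrist view. I trusted the wrist view and the force contact.

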